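# Clear the snapped bush and press in the new one

## Task

Two of these three cart wheels have a sound bush down in the hub, but in the third the old bush has snapped and only its lower half is left, deep in the bore. Feel down the hubs with the brass drift to find that one without shifting the sound bushes, push the broken half right out through the bottom onto the bench, and stand the drift back in its hole in the wooden block. Then press the new white bush into the cleared hub with a steady push until its collar sits flat on the hub; don't ram the wheels, and leave the jar, the screwdriver and the small cardboard box alone.

Things in the scene. Friction and masses are not known exactly. Their poses are not given: they have to be found in the camera images.
- wheel_left_hub (a point): Cart wheel on the robot's left, 125 x 38 mm, rubber tyre, grey ribbed centre, flat on two wooden battens; black hub 38 mm across, 46 mm long, 4 mm proud of the tyre, its straight vertical bore 20.6 mm wide and open at both ends. This point: centre of the bore's mouth on the hub's upper face, 66 mm above the bench (lower face 20 mm above it); z up. The wheel stays put.
- wheel_middle_hub (a point): The same point of the like wheel in the middle.
- wheel_right_hub (a point): The same point of the like wheel on the robot's right.
- sound_bush_1 (a joint): How far (m, downward) one sound bush has been pushed from where it sat. The sound bushes are black sleeves, 20 mm outside, 12 mm bore, 34 mm long, each down a hub, upper end 6 to 11 mm below the hub's upper face; held by friction, they start to slide at about 14 N. In which wheel is not known. More than 2 mm is too far.
- sound_bush_2 (a joint): The same for the other sound bush, in another wheel.
- broken_half (a joint): How far down (m) the broken half (black, 20 mm outside, 12 mm bore, 18 mm long) is in its bore: at 0 its upper end is 20 mm below the hub's upper face, at 0.028 it stands on the bench, wholly out of the hub. Starts between 0 and 0.006; slides under a push of about 9 N. In which wheel is not known.
- drift_center (a point): Brass drift, a round bar 150 mm long, upright in its block: shank 16 mm across from the tip (bottom) to 100 mm up, then a head 24 mm across and 50 mm high to hold it by; 0.25 kg. This point is on its axis half-way up, 75 mm above the tip; z from tip to head.
- drift_hole (a point): Mouth of the drift's hole in the top of a fixed dark wooden block 130 x 70 x 50 mm: 22 mm wide, 38 mm deep, mouth 50 mm above the bench. This point is its centre; z up, x along the block's long side, away from two thin steel punches that stand 65 to 85 mm from the hole and up to 60 mm above the block.
- new_bush_center (a point): New white nylon bush, upright in a steel tray (110 mm square, walls 12 mm, floor 3 mm): sleeve 19 mm across, 30 mm long, below a collar 32 mm across, 9 mm thick; 30 g. This point is on its axis half-way up, 19.5 mm above the foot; z from foot to collar. Slips 8 mm into a hub's bore, then needs a steady push of 6 to 12 N until the collar meets the hub (point 10.5 mm below hub's face).
- jar: Bystander, to be left where it is: clear jar with a yellow lid, 68 mm across, 95 mm high; origin under its centre.
- screwdriver: Bystander: red-handled screwdriver, 200 mm long, lying beyond the wheels; origin under its middle, x along it.
- pin_box: Bystander: small cardboard box with a strip of paper tape, 90 x 60 x 35 mm; origin under its centre.
Mind the look-alikes: they are no part of the job. Several things look just like the part that bears new_bush_center: the one meant starts farthest to the robot's left.

How it is judged:
By the outcome, as a careful person would: the job done as asked, in the order asked, and still so for the second after the job is handed in, with the robot touching nothing.
It also fails if it takes over 69 s, if anything falls off the work surface, if the arm or the gripper's body presses on something with over 40 N, if the wrist force passes 120 N, or if a joint passes its speed limit or range.

## Robot

A 7-joint arm with a two-finger parallel gripper is mounted at the origin on the work surface. World frame = base frame: x ahead of the robot, y to its left, z up, the work surface at z = 0. Lengths are in m, angles in rad, forces in N, time in s.
With the tool pointing down it reaches from about 0.4 to 0.9 m from the base axis. Payload 5.5 kg.
Tool frame: the origin (TCP) lies at the very end of the fingers, on their centre line; the grasp point (between the pads) lies 19 mm behind it; x points along the fingers, z is the direction in which the jaws open and shut, and the axes are right-handed (so a half turn about x gives the same grasp; the last joint's range is limited). The gripper opens to 85 mm and grips with 20 to 120 N. Pads are 22 mm wide; open, the fingers measure 114 mm over their backs; the gripper's body (76 mm by 85 mm) begins 54 mm behind the grasp point. The pads swing forward as they close: fully open they stand 13 mm farther back than shut.
Start: joints at [1.434, 0.501, -0.427, 1.55, 0.221, 1.138, -0.21], TCP at [0.253, -0.599, 0.231] pointing down, gripper open.
Joint ranges: [-2.88, 2.88], [-0.31, 2.03], [-1.54, 1.56], [0.2, 2.42], [-1.41, 4.55], [0.19, 2.02], [-2.57, 2.57]. Speed limits (rad/s): [2.57, 2.57, 3.14, 3.14, 3.14, 3.14, 3.14].

## Interface

Orientations are given as a unit quaternion [w, x, y, z].
In Python, from station import manip gives the robot as it stands. The module is installed in compiled form; this text tells all that it offers.
- The arm moves only by the shell command python3 -m crank 'ROWS' [FORCE]. ROWS is JSON, a list of rows, each an object of numbers: "x", "y", "z": the shift along the tool's x, y, z normalised to -1 to 1, where 1 is 40 mm; "ax", "ay", "az": the turn, a rotation vector about the tool's x, y, z normalised to -1 to 1, where 1 is 4 degrees; "claw": the closure, from -1 (fully open) to 1 (shut). A call has 1 to 8 rows; each row shifts and turns the commanded pose from where the row before left it, along the tool's axes as they then stand; what a row does not reach is not made up. A row lasts 1/12 s, in which the tool goes at most 41.7 mm and 7.16 degrees, less where a joint would pass 70% of its speed; a pose out of reach is approached as far as the arm can. A call with a number of a shift or a turn outside -1 to 1 is refused whole. A call with a gripper value outside its range is refused whole. The fingers move at their own pace and stop on an object; FORCE is the grip in N (left out, the last holds). Time passes only in rows, so rows that do not move let the fingers close. It gives the time, the measured TCP pose, the force and the opening at its end, in the units of the state.
- manip.observe(): the state, without advancing time (a new reading comes with each control period).
- manip.read_camera(name): name is "scene" or "top" or "wrist"; returns (picture, depth): 400x640x3 uint8, blue, green, red; 400x640 float32, m along the optical axis (not along the pixel's ray), 0 where there is no reading.
- manip.get_calibration(name): a dict with "fx", "fy", "cx", "cy" (pixels), "R" (3x3) and "t" (3): a world point X has camera coordinates R X + t. Camera axes: x right, y down, z forward; pixel columns grow to the right and rows downward; lengths in m; the calibration is good to about 2 mm. A picture is of the moment at which its call begins: read the wrist's pose just before it. get_calibration takes no time and is no camera call; for the wrist camera it gives the pose at the moment of the call.
- manip.hand_in(): hands the job in, once; it reports no verdict.
Trained networks look in the newest picture that a camera, given by its name, has taken for a name from the list of things; names that differ only in an ending like _2 or _b are one class to them, and where a whole thing is asked for, a point or a joint stands for the part that bears it (a point fixed in the world has none). Each returns a list of dicts, best first, with "conf" (0 to 1); they miss things now and then, are a little off and sometimes report something else, mostly with a low value. They report only what shows in the picture. A call takes as long as a camera call. They do not tell look-alikes from the thing itself.
- manip.recognise(camera, name): "bbox" ([left, top, right, bottom] in pixels, round what is visible of it).
The state is a dict: "time_s": time; "joints": joint angles; "joint_vel": joint speeds; "joint_torque": joint torques, N m; "eef_pos": TCP position; "ee_rot": TCP orientation; "force": force on the tool from outside, world axes, zero at the start; "moment": the same for the moment, N m; "grip_width": opening from 0.0 (shut) to 1.0 (fully open).
Only numpy, scipy, OpenCV 4.12 (cv2) and the standard library are available. Lean on these libraries where they do the work, as an engineer would, in place of code of your own. Each camera call takes 0.05 s, during which the arm holds its last target.

## Working session

There is one attempt and no reset: what is moved stays moved. The work goes in short steps, Python scripts to look and compute and a shell command to move; the robot and the scene stay as the last step left them, time stands still between calls to the robot, and variables do not carry over. Pictures are saved under pics/ and viewed, and the job is handed in when it is done.

```bash
mkdir -p pics; cat > h.py <<'E'
import numpy as np, cv2, json
from station import manip
def snap(c,fn):
    p,d=manip.read_camera(c); cv2.imwrite('pics/'+fn,p); return p,d
def world(c,u,v,z):
    k=manip.get_calibration(c);R=np.array(k['R']);t=np.array(k['t'])
    r=R.T@np.array([(u-k['cx'])/k['fx'],(v-k['cy'])/k['fy'],1.]);o=-R.T@t
    s=(z-o[2])/r[2];return o+s*r
def pix(c,X):
    k=manip.get_calibration(c);q=np.array(k['R'])@np.array(X)+np.array(k['t'])
    return k['fx']*q[0]/q[2]+k['cx'],k['fy']*q[1]/q[2]+k['cy']
def dep(c,u,v,d):
    k=manip.get_calibration(c);R=np.array(k['R']);t=np.array(k['t'])
    return R.T@(np.array([(u-k['cx'])/k['fx'],(v-k['cy'])/k['fy'],1.])*d-t)
E
python3 - <<'E'
from h import *
s=manip.observe()
for k in s: print(k,np.round(s[k],3))
for c in ['scene','top']:
    snap(c,c+'0.png')
    k=manip.get_calibration(c); print(c,k['fx'],np.round(-np.array(k['R']).T@np.array(k['t']),3))
    for n in ['wheel_left_hub','drift_center','drift_hole','new_bush_center']:
        try: print(n,[(np.round(b['bbox']),round(b['conf'],2)) for b in manip.recognise(c,n)][:6])
        except Exception as e: print(n,e)
E
```

```text
time_s 0.0
joints [ 1.434  0.502 -0.427  1.551  0.221  1.138 -0.21 ]
joint_vel [-0.     0.002 -0.    -0.     0.001  0.     0.001]
joint_torque [-0.0000e+00 -5.6952e+01 -5.8160e+00 -2.8094e+01  1.1000e-02  1.2000e-02
 -0.0000e+00]
eef_pos [ 0.253 -0.598  0.23 ]
ee_rot [ 0.589  0.391  0.59  -0.39 ]
force [0.803 0.865 0.5  ]
moment [-0.019  0.055  0.028]
grip_width 1.004
scene 417.83134427680784 [0.845 0.462 0.857]
wheel_left_hub [(array([304., 238., 376., 312.]), 0.87)]
drift_center [(array([334.,  81., 341., 117.]), 0.49)]
drift_hole [(array([293., 102., 349., 148.]), 0.88)]
new_bush_center [(array([399., 204., 413., 221.]), 0.7), (array([378., 217., 392., 236.]), 0.6), (array([432., 202., 448., 222.]), 0.45)]
top 486.13028127057817 [ 0.453 -0.003  1.325]
wheel_left_hub [(array([223., 162., 270., 213.]), 0.93)]
drift_center [(array([394., 278., 411., 287.]), 0.64), (array([167., 166., 201., 193.]), 0.64), (array([290., 101., 300., 166.]), 0.45)]
drift_hole [(array([383., 241., 409., 289.]), 0.72)]
new_bush_center [(array([258., 240., 268., 253.]), 0.45), (array([213., 252., 229., 262.]), 0.4)]
```

View pics/scene0.png

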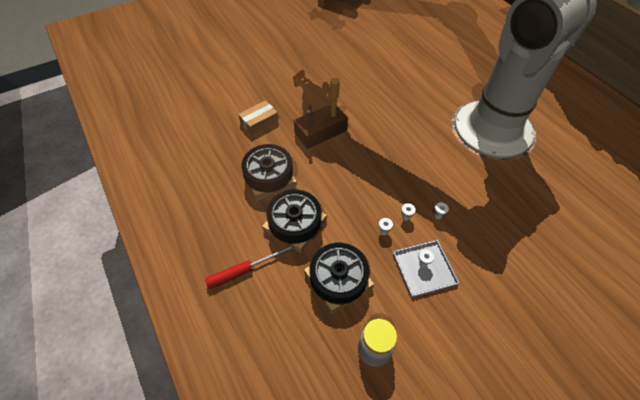

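View pics/top0.png

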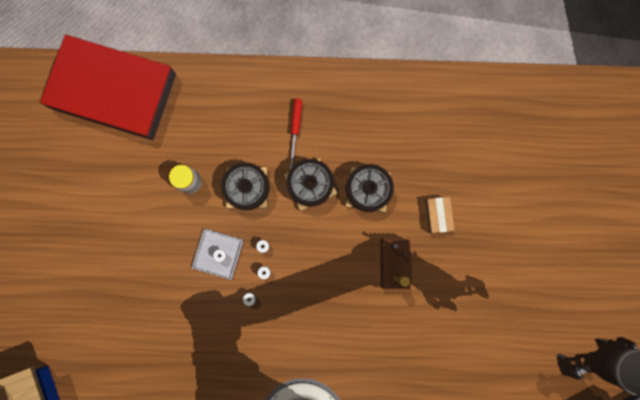

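The scene view shows three wheels at (340,272), (294,215) and (267,167), and the drift in its block at (335,95). The bush in the tray is at (426,258), with three look-alikes outside it. The top view (x up, y left) agrees: wheels at (245,186), (310,182) and (370,187), drift head at (404,281), tray bush at (219,256).

```bash
python3 - <<'E'
from h import *
p=cv2.imread('pics/top0.png')
a=cv2.resize(p[150:310,185:425],None,fx=3.3,fy=3.3,interpolation=cv2.INTER_CUBIC);cv2.imwrite('pics/topz.png',a)
p=cv2.imread('pics/scene0.png')
a=cv2.resize(p[70:310,230:470],None,fx=2.5,fy=2.5,interpolation=cv2.INTER_CUBIC);cv2.imwrite('pics/scz.png',a)
for n,u,v,z in [('L',245,186,.066),('M',310.5,182,.066),('R',369.5,187.5,.066),('drifthead',404,281,.162),('bush',219,255.5,.042)]:
    print(n,np.round(world('top',u,v,z),4))
for n,u,v,z in [('L',340,268,.066),('M',294,212,.066),('R',267,162,.066),('bush',427,256,.042),('drifthead',335,81,.162)]:
    print(n,np.round(world('scene',u,v,z),4))
E
```

```text
L [0.617  0.1656 0.066 ]
M [ 0.6324 -0.0048  0.066 ]
R [ 0.6223 -0.1593  0.066 ]
drifthead [ 0.388 -0.233  0.162]
bush [0.4347 0.2295 0.042 ]
L [0.6181 0.1682 0.066 ]
M [6.351e-01 6.000e-04 6.600e-02]
R [ 0.6233 -0.1598  0.066 ]
bush [0.4339 0.2298 0.042 ]
drifthead [ 0.387  -0.2341  0.162 ]
```

View pics/topz.png

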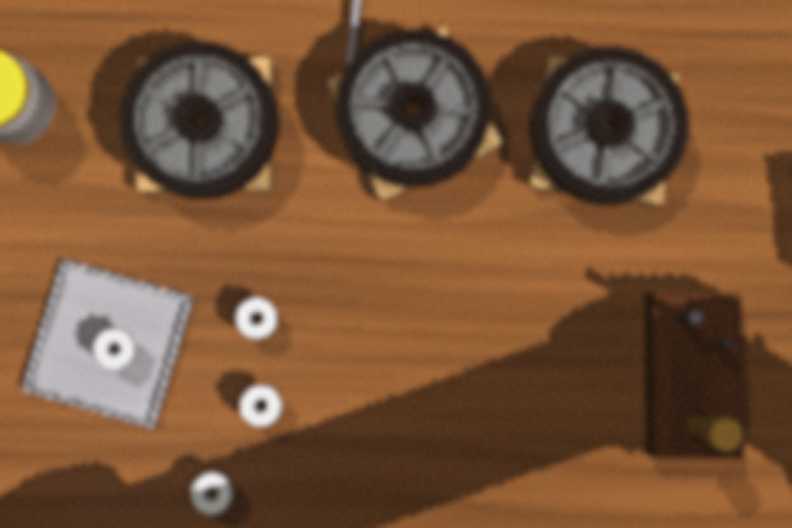

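View pics/scz.png

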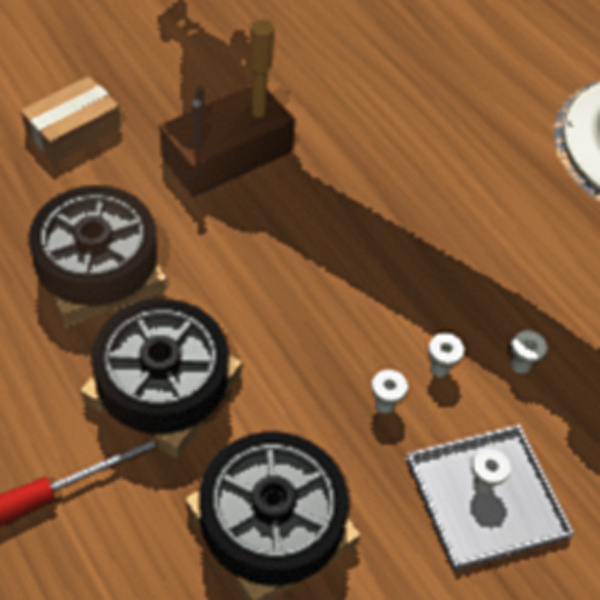

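```bash
cat >> h.py <<'E'
from scipy.spatial.transform import Rotation as Ro
def Rt(s=None):
    s=s or manip.observe();q=s['ee_rot'];return Ro.from_quat([q[1],q[2],q[3],q[0]]).as_matrix()
def to(target,jaw=None):
    """print tool-axis shift (units of 40mm) from measured pose; optional rotvec so that x down, jaw along given"""
    s=manip.observe();R=Rt(s);d=np.array(target)-s['eef_pos']
    print('pos',np.round(s['eef_pos'],4),'F',np.round(s['force'],2),'w',round(s['grip_width'],3),'t',round(s['time_s'],2))
    print('tool axes x',np.round(R[:,0],3),'y',np.round(R[:,1],3),'z',np.round(R[:,2],3))
    print('shift units (cur frame)',np.round(R.T@d/.04,3),'dist',round(np.linalg.norm(d),4))
    if jaw is not None:
        z=np.array(jaw,float);x=np.array([0,0,-1.]);G=np.stack([x,np.cross(z,x),z],1)
        rv=Ro.from_matrix(R.T@G).as_rotvec();print('turn units',np.round(np.degrees(rv)/4,3),'shift in goal frame',np.round(G.T@d/.04,3))
E
python3 - <<'E'
from h import *
to([.388,-.233,.25],[0,1,0]);to([.388,-.233,.25],[0,-1,0]);to([.388,-.233,.25],[1,0,0]);to([.388,-.233,.25],[-1,0,0])
k=manip.get_calibration('wrist');R=Rt();s=manip.observe()
c=-np.array(k['R']).T@np.array(k['t']);print('cam in tool',R.T@(c-s['eef_pos']),'cam R in tool',np.round(np.array(k['R'])@R,2),k['fx'],k['cx'],k['cy'])
E
```

```text
pos [ 0.253  -0.5987  0.2313] F [-0.51  0.9  -0.19] w 1.0 t 0.5
tool axes x [ 0.  0. -1.] y [0.921 0.389 0.   ] z [ 0.389 -0.921 -0.   ]
shift units (cur frame) [-0.467  6.667 -7.108] dist 0.3903
turn units [-3.9274e+01  1.0000e-03 -0.0000e+00] shift in goal frame [-0.468 -3.374  9.143]
pos [ 0.253  -0.5987  0.2313] F [-0.51  0.9  -0.19] w 1.0 t 0.5
tool axes x [ 0.  0. -1.] y [0.921 0.389 0.   ] z [ 0.389 -0.921 -0.   ]
shift units (cur frame) [-0.467  6.667 -7.108] dist 0.3903
turn units [ 5.726e+00 -0.000e+00 -1.000e-03] shift in goal frame [-0.468  3.374 -9.143]
pos [ 0.253  -0.5987  0.2313] F [-0.51  0.9  -0.19] w 1.0 t 0.5
tool axes x [ 0.  0. -1.] y [0.921 0.389 0.   ] z [ 0.389 -0.921 -0.   ]
shift units (cur frame) [-0.467  6.667 -7.108] dist 0.3903
turn units [-1.6774e+01  0.0000e+00 -1.0000e-03] shift in goal frame [-0.468  9.143  3.374]
pos [ 0.253  -0.5987  0.2313] F [-0.51  0.9  -0.19] w 1.0 t 0.5
tool axes x [ 0.  0. -1.] y [0.921 0.389 0.   ] z [ 0.389 -0.921 -0.   ]
shift units (cur frame) [-0.467  6.667 -7.108] dist 0.3903
turn units [ 2.8226e+01 -1.0000e-03 -1.0000e-03] shift in goal frame [-0.468 -9.143 -3.374]
cam in tool [-0.14258825  0.07547937 -0.00074467] cam R in tool [[-0.    0.    1.  ]
 [-0.3  -0.95 -0.  ]
 [ 0.95 -0.3   0.  ]] 283.326279544287 324.1199722802879 204.17763830853
```

```bash
python3 -m crank '[{"ax":0.954},{"ax":0.954},{"ax":0.954},{"ax":0.954},{"ax":0.954},{"ax":0.956},{"x":-0.5}]'; python3 -m crank '[{"y":0.3,"z":-0.9},{"y":0.3,"z":-0.9},{"y":0.3,"z":-0.9},{"y":0.3,"z":-0.9},{"y":0.3,"z":-0.9},{"y":0.3,"z":-0.9},{"y":0.3,"z":-0.9}]'
python3 - <<'E'
from h import *
to([.388,-.233,.25],[0,-1,0])
snap('wrist','w1.png')
E
```

```text
pos [ 0.253  -0.5987  0.2313] F [-0.51  0.9  -0.19] w 1.0 t 0.5
tool axes x [ 0.  0. -1.] y [0.921 0.389 0.   ] z [ 0.389 -0.921 -0.   ]
shift units (cur frame) [-0.467  6.667 -7.108] dist 0.3903
turn units [ 5.726e+00 -0.000e+00 -1.000e-03] shift in goal frame [-0.468  3.374 -9.143]invalid input at $[0]: expected keys x, y, z, ax, ay, az, claw
invalid input at $[0]: expected keys x, y, z, ax, ay, az, claw
```

View pics/w1.png

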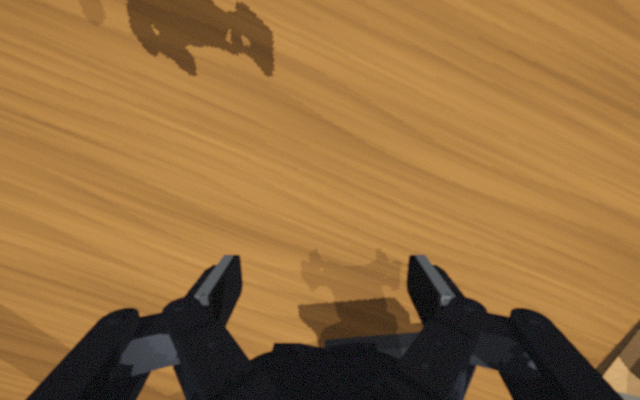

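All keys are needed in every row, so nothing has moved yet. The wrist view shows only the open fingers (230,260 and 420,260) over bare bench.

```bash
python3 -m crank '[{"x":-0.2,"y":0,"z":0,"ax":0.954,"ay":0,"az":0,"claw":-1},{"x":-0.2,"y":0,"z":0,"ax":0.954,"ay":0,"az":0,"claw":-1},{"x":-0.2,"y":0,"z":0,"ax":0.954,"ay":0,"az":0,"claw":-1},{"x":0,"y":0,"z":0,"ax":0.954,"ay":0,"az":0,"claw":-1},{"x":0,"y":0,"z":0,"ax":0.954,"ay":0,"az":0,"claw":-1},{"x":0,"y":0,"z":0,"ax":0.956,"ay":0,"az":0,"claw":-1}]'; python3 -m crank '[{"x":0,"y":0.3,"z":-0.9,"ax":0,"ay":0,"az":0,"claw":-1},{"x":0,"y":0.3,"z":-0.9,"ax":0,"ay":0,"az":0,"claw":-1},{"x":0,"y":0.3,"z":-0.9,"ax":0,"ay":0,"az":0,"claw":-1},{"x":0,"y":0.3,"z":-0.9,"ax":0,"ay":0,"az":0,"claw":-1},{"x":0,"y":0.3,"z":-0.9,"ax":0,"ay":0,"az":0,"claw":-1},{"x":0,"y":0.3,"z":-0.9,"ax":0,"ay":0,"az":0,"claw":-1},{"x":0,"y":0.3,"z":-0.9,"ax":0,"ay":0,"az":0,"claw":-1}]'
python3 - <<'E'
from h import *
to([.388,-.233,.25],[0,-1,0])
snap('wrist','w2.png')
E
```

```text
time_s: 1.05
eef_pos: [0.2531, -0.5988, 0.2556]
ee_rot: [-0.499, -0.501, -0.499, 0.501]
force: [-0.1, -0.4, 0.2]
grip_width: 1.003
time_s: 1.63
eef_pos: [0.3373, -0.345, 0.2555]
ee_rot: [0.5, 0.5, 0.5, -0.5]
force: [0.9, 0.4, 0.9]
grip_width: 0.996
pos [ 0.3373 -0.345   0.2555] F [0.87 0.36 0.94] w 0.996 t 1.63
tool axes x [ 0.    -0.001 -1.   ] y [ 1. -0.  0.] z [-0.    -1.     0.001]
shift units (cur frame) [ 0.137  1.267 -2.8  ] dist 0.123
turn units [-0.     0.01  -0.004] shift in goal frame [ 0.139  1.267 -2.8  ]
```

View pics/w2.png

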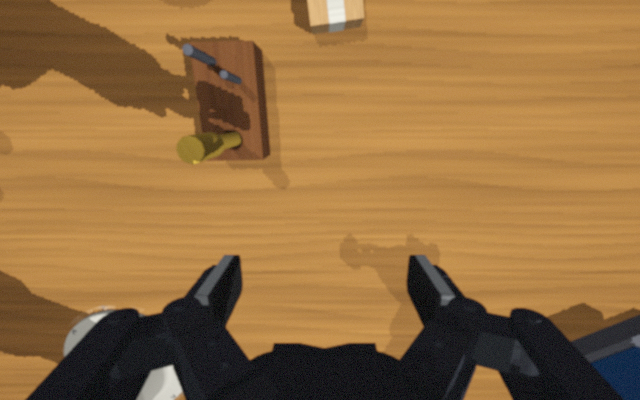

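The drift head's top is at (191,149), and its shank enters the block at (235,138). Next, measure the drift and make one survey over the wheels.

```bash
python3 - <<'E'
from h import *
print(world('wrist',191,149,.162),world('wrist',234,138,.05))
to([.52,.0,.27])
E
python3 -m crank '[{"x":0,"y":0.5,"z":-0.8,"ax":0,"ay":0,"az":0,"claw":-1},{"x":0,"y":0.5,"z":-0.8,"ax":0,"ay":0,"az":0,"claw":-1},{"x":0,"y":0.5,"z":-0.8,"ax":0,"ay":0,"az":0,"claw":-1},{"x":0,"y":0.5,"z":-0.8,"ax":0,"ay":0,"az":0,"claw":-1},{"x":0,"y":0.5,"z":-0.8,"ax":0,"ay":0,"az":0,"claw":-1},{"x":0,"y":0.5,"z":-0.8,"ax":0,"ay":0,"az":0,"claw":-1},{"x":0,"y":0.5,"z":-0.8,"ax":0,"ay":0,"az":0,"claw":-1},{"x":0,"y":0.5,"z":-0.8,"ax":0,"ay":0,"az":0,"claw":-1}]'
python3 -m crank '[{"x":0,"y":0,"z":0,"ax":0,"ay":0,"az":0,"claw":-1},{"x":0,"y":0,"z":0,"ax":0,"ay":0,"az":0,"claw":-1}]'
python3 - <<'E'
from h import *
to([.52,.0,.27])
p,d=snap('wrist','w3.png');np.save('w3d.npy',d)
import pickle;pickle.dump(manip.get_calibration('wrist'),open('w3k.pkl','wb'))
for n in ['wheel_left_hub','new_bush_center']:print(n,[(np.round(b['bbox'],1),round(b['conf'],2)) for b in manip.recognise('wrist',n)][:6])
E
```

```text
[ 0.38915116 -0.22595542  0.162     ] [ 0.39002103 -0.22718104  0.05      ]
pos [ 0.3408 -0.3368  0.2556] F [ 1.51  6.99 -1.37] w 1.003 t 1.68
tool axes x [ 0.001  0.003 -1.   ] y [1.    0.009 0.001] z [ 0.009 -1.    -0.003]
shift units (cur frame) [-0.329  4.556 -8.38 ] dist 0.3818
time_s: 2.35
eef_pos: [0.4979, -0.0894, 0.2557]
ee_rot: [0.5, 0.5, 0.5, -0.5]
force: [1.2, -0.7, 0.3]
grip_width: 1.005
time_s: 2.52
eef_pos: [0.4981, -0.088, 0.2556]
ee_rot: [0.501, 0.499, 0.501, -0.498]
force: [-0.2, -0.8, -0.6]
grip_width: 1.0
pos [ 0.4981 -0.088   0.2556] F [-0.16 -0.83 -0.57] w 1.0 t 2.52
tool axes x [ 0.001  0.001 -1.   ] y [1.    0.006 0.001] z [ 0.006 -1.    -0.001]
shift units (cur frame) [-0.358  0.561 -2.196] dist 0.0918
wheel_left_hub [(array([ 30.4,   4.9, 173. , 132.4]), 0.95)]
new_bush_center [(array([160.4, 186.1, 188.2, 217.6]), 0.82), (array([ 78.5, 207.2, 116.8, 233.8]), 0.74), (array([149.7, 276.4, 182.7, 303.3]), 0.68), (array([170.4, 232.8, 195.3, 260.2]), 0.66)]
```

View pics/w3.png

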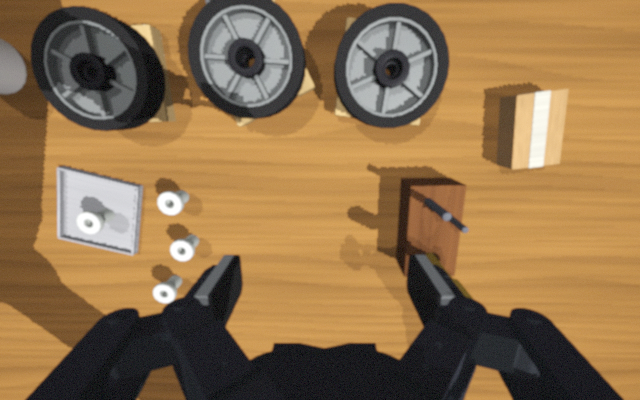

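The survey shows the hub bores at about (95,70), (246,59) and (391,68), and the tray bush at (90,223). Now fit the hub mouths with sub-pixel crops.

```bash
python3 - <<'E'
from h import *
p=cv2.imread('pics/w3.png')
t=[cv2.resize(p[v-30:v+30,u-30:u+30],None,fx=4.4,fy=4.4,interpolation=cv2.INTER_CUBIC) for u,v in [(95,70),(246,59),(391,68)]]
q=cv2.imread('pics/top0.png')
t2=[cv2.resize(q[v-15:v+15,u-15:u+15],None,fx=8.8,fy=8.8,interpolation=cv2.INTER_CUBIC) for u,v in [(245,186),(310,182),(370,187)]]
im=np.vstack([np.hstack(t),np.hstack(t2)])
im=np.clip(im.astype(float)*2.0,0,255).astype(np.uint8)
cv2.imwrite('pics/hubs.png',im); print(im.shape)
d=np.load('w3d.npy')
for u,v in [(95,70),(246,59),(391,68)]: print(np.round(d[v-10:v+11:2,u-12:u+13:2]*1000).astype(int))
E
```

```text
(528, 792, 3)
[[300 302 302 300 301 301 302 302 303 306 309 309 309]
 [304 306 307 307 302 302 302 300 301 303 306 309 309]
 [308 309 308 308 306 302 301 303 303 303 306 309 310]
 [308 309 309 308 309 308 301 301 302 304 303 308 311]
 [312 310 310 311 314 315 310 303 302 302 305 306 309]
 [310 309 312 313 316 319 320 303 304 303 305 306 309]
 [310 310 311 315 317 319 322 303 305 304 305 305 308]
 [312 311 312 314 317 320 321 306 304 305 304 306 308]
 [310 312 312 312 315 319 323 306 305 305 305 305 309]
 [310 312 313 312 311 316 313 306 306 307 306 307 310]
 [307 310 312 312 314 313 306 307 307 307 307 308 309]]
[[297   0 299 302 305 307 307 306 301 297 297 297 298]
 [299 299 301 306 310 313 315 318 316 314 298 299 298]
 [299 299 304 310 313 317 318 320 319 321 299 299 299]
 [298 303 307 312 318 320 319 320 319 319 320 299 300]
 [300 303 309 315 322 320 321 324 327 328 321 300 300]
 [301 303 310 317 323 321 324 331 333 360 360 301 300]
 [300 302 310 318 322 321 326 332 361 361 362 301 300]
 [301 302 305 315 325 321 325 336 361 362 303 302 302]
 [302 302 303 309 321 323 322 334 361 362 302 303 302]
 [303 303 302 304 313 324 323 324 303 302 303 303 302]
 [303 303 303 303 303 303 302 304 303 302 302 304 303]]
[[300 299 300 299 299 300 302 302 302 300 299 300 299]
 [300 300 300 300   0 311 310 311 309 305 301 300 301]
 [300 302 300 302 309 309 310 310 308 311 306 302 300]
 [302 301 302 309 310 311 312 311 311 310 311 304 302]
 [303 302 302 311 322 323 322 317 311 312 311 307 302]
 [303 303 310 312 335 334 328 324 314 311 311 308 302]
 [303 303 305 311 364 341 332 324 317 311 311 308 303]
 [303 304 303 313 364 364 336 328 316 312 317 304 303]
 [304 304 304 314 365 364 336 322 315 314 312 305 304]
 [306 304 306 306 313 313 315 314 313 317 306 305 304]
 [306 305 305 305 306 314 313 314 307 306 306 305 306]]
```

View pics/hubs.png

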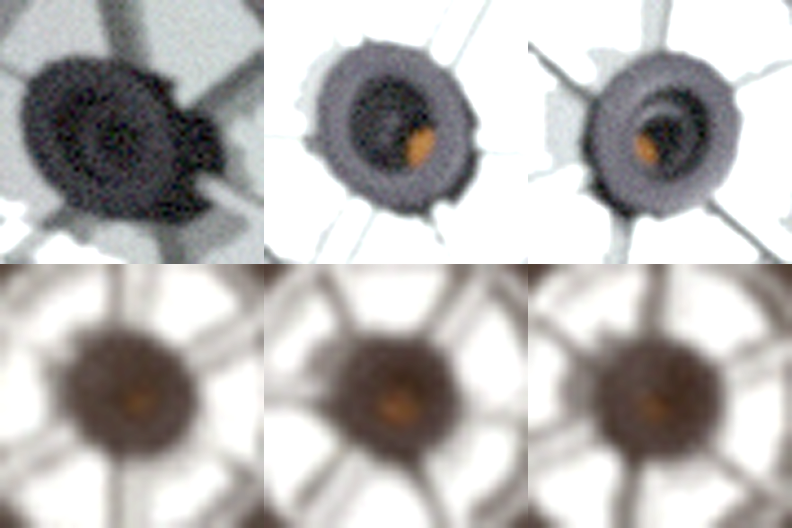

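```bash
python3 - <<'E'
from h import *
import pickle
k=pickle.load(open('w3k.pkl','rb'));d=np.load('w3d.npy')
R=np.array(k['R']);t=np.array(k['t'])
v,u=np.mgrid[0:400,0:640]
P=np.stack([(u-k['cx'])/k['fx']*d,(v-k['cy'])/k['fy']*d,d],-1).reshape(-1,3)
W=(P-t)@R; ok=d.ravel()>0
for n,c in [('L',(.618,.167)),('M',(.634,-.002)),('R',(.623,-.160))]:
    m=ok&(np.hypot(W[:,0]-c[0],W[:,1]-c[1])<.025)
    Q=W[m]; f=Q[np.abs(Q[:,2]-.066)<.0035]
    print(n,len(f),'minmax mid',np.round((f.min(0)+f.max(0))/2,4)[:2],'ext',np.round(np.ptp(f,axis=0),4),cv2.minEnclosingCircle(f[:,:2].astype(np.float32)))
    c2=(f.min(0)+f.max(0))[:2]/2
    m=ok&(np.hypot(*(W[:,:2]-c2).T)<.0125)
    i=m&(W[:,2]<.064); print('  bore z hist',np.histogram(W[i,2]*1000,bins=range(-4,68,4)))
def wp(u,v,z):
    r=R.T@np.array([(u-k['cx'])/k['fx'],(v-k['cy'])/k['fy'],1.]);o=-R.T@t;return o+(z-o[2])/r[2]*r
print('M',wp(245.4,56.7,.066),'R',wp(393.5,66.3,.066),'L',wp(88,70.5,.066),'bush',wp(89,223,.042))
print('drift base?',np.round(wp(435,258,.162),4))
E
```

```text
L 783 minmax mid [0.6178 0.1654] ext [0.0376 0.0386 0.0058] ((0.6170560717582703, 0.1650928258895874), 0.019720347598195076)
  bore z hist (array([  0,   0,   0,   0,   0,   0,   0,   0,   0,   0,   0,   3,  21,
        28,  33, 163,  80]), array([-4,  0,  4,  8, 12, 16, 20, 24, 28, 32, 36, 40, 44, 48, 52, 56, 60,
       64]))
M 774 minmax mid [ 0.6317 -0.0056] ext [0.0369 0.0376 0.0055] ((0.6313743591308594, -0.005461652297526598), 0.0190509632229805)
  bore z hist (array([ 18,   9,   0,   0,   0,   0,   0,   8,  13,  10,  18, 105,  28,
        23,  29,  25,  42]), array([-4,  0,  4,  8, 12, 16, 20, 24, 28, 32, 36, 40, 44, 48, 52, 56, 60,
       64]))
R 752 minmax mid [ 0.6215 -0.1627] ext [0.0375 0.037  0.0059] ((0.6214911937713623, -0.162885382771492), 0.01886291801929474)
  bore z hist (array([ 14,   8,   0,   0,   0,   0,   0,   7,  10,   8,  10,  11,  11,
        12,  82, 107,  31]), array([-4,  0,  4,  8, 12, 16, 20, 24, 28, 32, 36, 40, 44, 48, 52, 56, 60,
       64]))
M [ 0.6320496  -0.00643012  0.066     ] R [ 0.6232685  -0.16348996  0.066     ] L [0.61827794 0.16285201 0.066     ] bush [0.43456164 0.2254781  0.042     ]
drift base? [ 0.4471 -0.1927  0.162 ]
```

The depths tell the same story: bush tops about 8 mm down in the left and right hubs, and about 23 mm down in the middle. So the middle looks broken, which I'll confirm by feel. First, fetch the drift.

```bash

python3 -m crank '[{"x":0,"y":-0.55,"z":0.73,"ax":0,"ay":0,"az":0,"claw":-1},{"x":0,"y":-0.56,"z":0.73,"ax":0,"ay":0,"az":0,"claw":-1},{"x":0,"y":-0.56,"z":0.73,"ax":0,"ay":0,"az":0,"claw":-1},{"x":0,"y":-0.56,"z":0.73,"ax":0,"ay":0,"az":0,"claw":-1},{"x":0,"y":-0.55,"z":0.73,"ax":0,"ay":0,"az":0,"claw":-1},{"x":0,"y":0,"z":0,"ax":0,"ay":0,"az":0,"claw":-1},{"x":0,"y":0,"z":0,"ax":0,"ay":0,"az":0,"claw":-1}]'
python3 - <<'E'
from h import *
to([.387,-.234,.12],[0,-1,0])
p,d=snap('wrist','w4.png')
E
```

```text
time_s: 3.25
eef_pos: [0.3832, -0.24, 0.2554]
ee_rot: [-0.498, -0.502, -0.498, 0.503]
force: [0.8, -0.2, -0.2]
grip_width: 0.998
pos [ 0.3832 -0.24    0.2554] F [ 0.84 -0.24 -0.22] w 0.998 t 3.25
tool axes x [-0.001 -0.001 -1.   ] y [ 1.    -0.009 -0.001] z [-0.009 -1.     0.001]
shift units (cur frame) [ 3.384  0.096 -0.155] dist 0.1355
turn units [-0.124  0.014  0.009] shift in goal frame [ 3.384  0.095 -0.151]
```

View pics/w4.png

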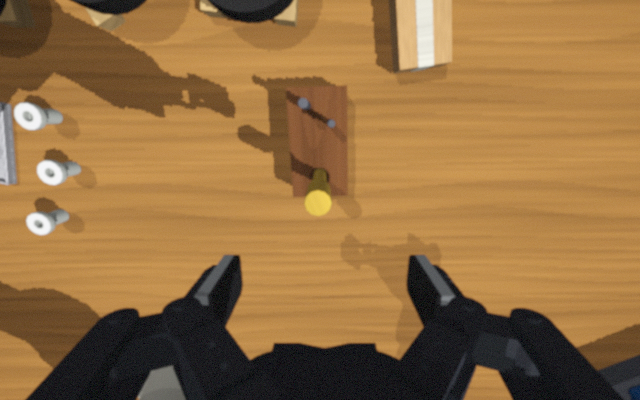

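```bash
python3 - <<'E'
from h import *
print(world('wrist',318,202,.162),world('wrist',319,183,.06),pix('wrist',[.387,-.234,.162]))
E
```

```text
[ 0.38850543 -0.23265406  0.162     ] [ 0.3819152  -0.23183658  0.06      ] (np.float64(319.56265797629015), np.float64(203.64504024864473))
```

```bash

python3 -m crank '[{"x":0.5,"y":0.12,"z":-0.175,"ax":-0.12,"ay":0,"az":0,"claw":-1},{"x":0.7,"y":0,"z":0,"ax":0,"ay":0,"az":0,"claw":-1},{"x":0.7,"y":0,"z":0,"ax":0,"ay":0,"az":0,"claw":-1},{"x":0.7,"y":0,"z":0,"ax":0,"ay":0,"az":0,"claw":-1},{"x":0.5,"y":0,"z":0,"ax":0,"ay":0,"az":0,"claw":-1},{"x":0.28,"y":0,"z":0,"ax":0,"ay":0,"az":0,"claw":-1},{"x":0,"y":0,"z":0,"ax":0,"ay":0,"az":0,"claw":-1}]'
python3 - <<'E'
from h import *
to([.388,-.233,.12],[0,-1,0])
p,d=snap('scene','s5.png');cv2.imwrite('pics/s5.png',cv2.resize(p[30:180,240:440],None,fx=4,fy=4))
E
```

```text
time_s: 3.88
eef_pos: [0.3897, -0.2279, 0.1181]
ee_rot: [0.501, 0.498, 0.504, -0.497]
force: [-0.1, 1.2, -0.1]
grip_width: 1.0
pos [ 0.3897 -0.2279  0.1181] F [-0.08  1.21 -0.05] w 1.0 t 3.88
tool axes x [-0.003  0.003 -1.   ] y [ 1.     0.01  -0.003] z [ 0.01  -1.    -0.003]
shift units (cur frame) [-0.047 -0.044  0.127] dist 0.0057
turn units [ 0.146 -0.047  0.044] shift in goal frame [-0.047 -0.042  0.128]
```

View pics/s5.png

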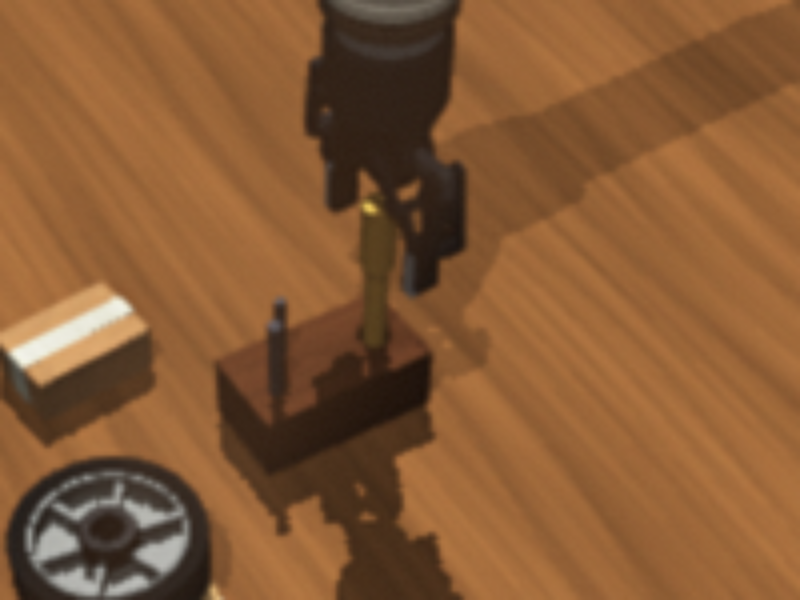

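The fingers straddle the drift head, seen at (375,235) in the crop. Idle a row and re-read to check settling and noise.

```bash

python3 -m crank '[{"x":0,"y":0,"z":0,"ax":0,"ay":0,"az":0,"claw":-1}]'
python3 - <<'E'
from h import *
to([.388,-.233,.12],[0,-1,0])
E
```

```text
time_s: 4.02
eef_pos: [0.3917, -0.2296, 0.121]
ee_rot: [0.503, 0.498, 0.502, -0.497]
force: [0.5, 0.2, -0.3]
grip_width: 0.997
pos [ 0.3917 -0.2296  0.121 ] F [ 0.48  0.2  -0.27] w 0.997 t 4.02
tool axes x [ 0.001 -0.    -1.   ] y [1.    0.009 0.001] z [ 0.009 -1.     0.   ]
shift units (cur frame) [ 0.025 -0.094  0.085] dist 0.0052
turn units [ 0.134  0.005 -0.019] shift in goal frame [ 0.025 -0.093  0.086]
```

```bash

python3 -m crank '[{"x":0,"y":-0.09,"z":0.085,"ax":0.13,"ay":0,"az":0,"claw":-1},{"x":0,"y":0,"z":0,"ax":0,"ay":0,"az":0,"claw":-1},{"x":0,"y":0,"z":0,"ax":0,"ay":0,"az":0,"claw":1},{"x":0,"y":0,"z":0,"ax":0,"ay":0,"az":0,"claw":1},{"x":0,"y":0,"z":0,"ax":0,"ay":0,"az":0,"claw":1},{"x":0,"y":0,"z":0,"ax":0,"ay":0,"az":0,"claw":1},{"x":0,"y":0,"z":0,"ax":0,"ay":0,"az":0,"claw":1},{"x":0,"y":0,"z":0,"ax":0,"ay":0,"az":0,"claw":1}]' 90
python3 - <<'E'
from h import *
to([.388,-.233,.12],[0,-1,0])
E
```

```text
time_s: 4.68
eef_pos: [0.3873, -0.2335, 0.1205]
ee_rot: [-0.5, -0.5, -0.5, 0.5]
force: [-1.1, -0.4, 3.6]
grip_width: 0.262
pos [ 0.3873 -0.2335  0.1205] F [-1.08 -0.44  3.59] w 0.262 t 4.68
tool axes x [ 0.    -0.001 -1.   ] y [ 1.    -0.001  0.   ] z [-0.001 -1.     0.001]
shift units (cur frame) [ 0.012  0.016 -0.011] dist 0.0009
turn units [-0.009  0.009 -0.007] shift in goal frame [ 0.012  0.016 -0.011]
```

```bash

python3 -m crank '[{"x":-0.4,"y":0,"z":0,"ax":0,"ay":0,"az":0,"claw":1},{"x":-0.8,"y":0,"z":0,"ax":0,"ay":0,"az":0,"claw":1},{"x":-0.9,"y":0,"z":0,"ax":0,"ay":0,"az":0,"claw":1},{"x":-0.7,"y":0,"z":0,"ax":0,"ay":0,"az":0,"claw":1},{"x":0,"y":0.3,"z":-0.3,"ax":0,"ay":0,"az":0,"claw":1},{"x":0,"y":0.6,"z":-0.6,"ax":0,"ay":0,"az":0,"claw":1},{"x":0,"y":0.7,"z":-0.7,"ax":0,"ay":0,"az":0,"claw":1},{"x":0,"y":0.7,"z":-0.7,"ax":0,"ay":0,"az":0,"claw":1}]'
python3 -m crank '[{"x":0,"y":0.7,"z":-0.65,"ax":0,"ay":0,"az":0,"claw":1},{"x":0,"y":0.7,"z":-0.65,"ax":0,"ay":0,"az":0,"claw":1},{"x":0,"y":0.7,"z":-0.65,"ax":0,"ay":0,"az":0,"claw":1},{"x":0,"y":0.7,"z":-0.65,"ax":0,"ay":0,"az":0,"claw":1},{"x":0.1,"y":0.6,"z":-0.5,"ax":0,"ay":0,"az":0,"claw":1},{"x":0.2,"y":0.42,"z":-0.3,"ax":0,"ay":0,"az":0,"claw":1},{"x":0.2,"y":0,"z":0,"ax":0,"ay":0,"az":0,"claw":1},{"x":0.2,"y":0,"z":0,"ax":0,"ay":0,"az":0,"claw":1}]'
python3 -m crank '[{"x":0,"y":0,"z":0,"ax":0,"ay":0,"az":0,"claw":1},{"x":0,"y":0,"z":0,"ax":0,"ay":0,"az":0,"claw":1}]'
python3 - <<'E'
from h import *
to([.632,-.0055,.2085],[0,-1,0])
p,d=snap('wrist','w6.png')
p,d=snap('scene','s6.png');cv2.imwrite('pics/s6.png',cv2.resize(p[130:270,220:380],None,fx=4,fy=4,interpolation=cv2.INTER_CUBIC))
E
```

```text
time_s: 5.35
eef_pos: [0.4791, -0.1409, 0.2319]
ee_rot: [-0.499, -0.501, -0.499, 0.501]
force: [1.2, -0.8, -2.6]
grip_width: 0.261
time_s: 6.02
eef_pos: [0.6316, -0.0036, 0.2023]
ee_rot: [0.5, 0.499, 0.501, -0.5]
force: [-0.4, 0.0, -3.1]
grip_width: 0.258
time_s: 6.18
eef_pos: [0.6304, -0.0069, 0.2028]
ee_rot: [-0.499, -0.499, -0.5, 0.502]
force: [-0.6, 0.3, -3.2]
grip_width: 0.257
pos [ 0.6304 -0.0069  0.2028] F [-0.61  0.27 -3.25] w 0.257 t 6.18
tool axes x [-0.003 -0.001 -1.   ] y [ 1.    -0.002 -0.003] z [-0.002 -1.     0.001]
shift units (cur frame) [-0.144  0.04  -0.035] dist 0.0061
turn units [-0.03   0.013  0.047] shift in goal frame [-0.144  0.041 -0.035]
```

View pics/w6.png

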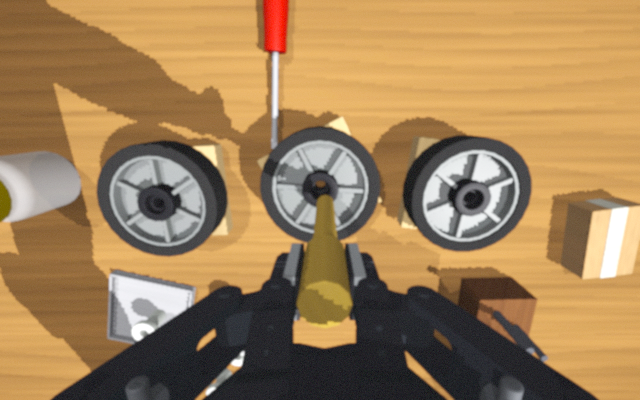

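View pics/s6.png

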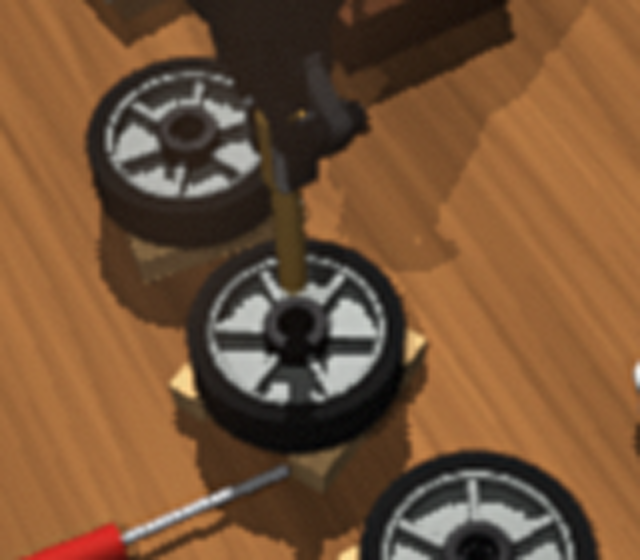

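The drift is upright over the middle hub: the tip is at (325,200) and the bore at (319,184) in the wrist view. Zoom in for the offset.

```bash
python3 - <<'E'
from h import *
p=cv2.imread('pics/w6.png');c=cv2.resize(p[155:225,285:355],None,fx=8,fy=8,interpolation=cv2.INTER_CUBIC)
c=np.clip(c.astype(float)*1.7,0,255).astype(np.uint8);cv2.imwrite('pics/w6z.png',c)
s=manip.observe();e=np.array(s['eef_pos']);print(e)
print('tip',pix('wrist',e+[0,0,-.1085]),'bore est',pix('wrist',[.632,-.0055,.066]))
print('scene tip',pix('scene',e+[0,0,-.1085]),'bore est',pix('scene',[.632,-.0055,.066]))
E
```

```text
[ 0.63152487 -0.00673316  0.20436523]
tip (np.float64(324.36153868206713), np.float64(201.21327465528952)) bore est (np.float64(323.08301782608436), np.float64(192.41285227353583))
scene tip (np.float64(293.2475910682931), np.float64(201.56745394665583)) bore est (np.float64(293.9242572579575), np.float64(209.45646678114682))
```

View pics/w6z.png

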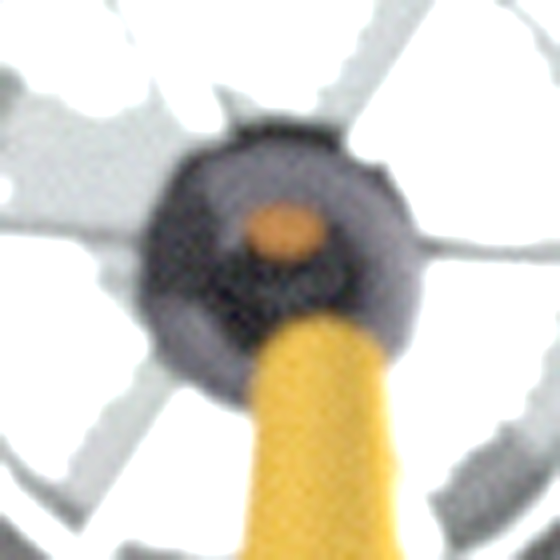

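```bash
python3 - <<'E'
from h import *
e=np.array(manip.observe()['eef_pos'])
for c,b,t in [('wrist',(320.2,189.5),(325,202.5)),('scene',(294.2,210.8),(293.2,201.5))]:
    B=world(c,*b,.066);T=world(c,*t,e[2]-.1085);print(c,np.round(B,4),np.round(T,4),'off',np.round(B-T,4))
E
python3 -m crank '[{"x":0.28,"y":0.06,"z":-0.08,"ax":0,"ay":0,"az":0,"claw":1},{"x":0.28,"y":0,"z":0,"ax":0,"ay":0,"az":0,"claw":1},{"x":0,"y":0,"z":0,"ax":0,"ay":0,"az":0,"claw":1},{"x":0,"y":0,"z":0,"ax":0,"ay":0,"az":0,"claw":1}]'
python3 - <<'E'
from h import *
to([.634,-.003,.1805],[0,-1,0])
p,d=snap('wrist','w7.png')
c=cv2.resize(p[160:230,285:355],None,fx=8,fy=8,interpolation=cv2.INTER_CUBIC)
c=np.clip(c.astype(float)*1.7,0,255).astype(np.uint8);
p,d=snap('scene','s7.png');c2=cv2.resize(p[190:225,276:311],None,fx=16,fy=16,interpolation=cv2.INTER_CUBIC)
cv2.imwrite('pics/w7z.png',c);cv2.imwrite('pics/s7z.png',np.clip(c2*1.5,0,255).astype(np.uint8))
E
```

```text
wrist [ 0.6351 -0.0026  0.066 ] [ 0.6303 -0.0073  0.0959] off [ 0.0048  0.0048 -0.0299]
scene [ 0.6332 -0.002   0.066 ] [ 0.6315 -0.0069  0.0959] off [ 0.0016  0.0049 -0.0299]
time_s: 6.62
eef_pos: [0.6333, -0.0024, 0.1803]
ee_rot: [-0.499, -0.499, -0.5, 0.501]
force: [0.5, 0.5, -2.7]
grip_width: 0.261
pos [ 0.6333 -0.0024  0.1803] F [ 0.54  0.47 -2.66] w 0.261 t 6.62
tool axes x [-0.003 -0.    -1.   ] y [ 1.    -0.001 -0.003] z [-0.001 -1.     0.   ]
shift units (cur frame) [-0.004  0.018  0.015] dist 0.001
turn units [-0.008  0.002  0.037] shift in goal frame [-0.004  0.018  0.015]
```

View pics/w7z.png

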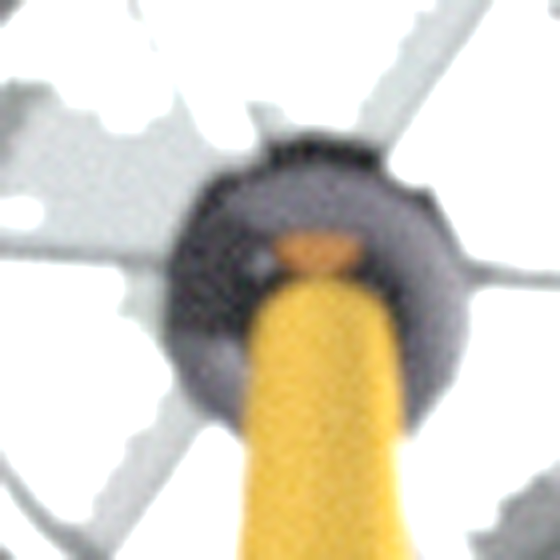

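View pics/s7z.png

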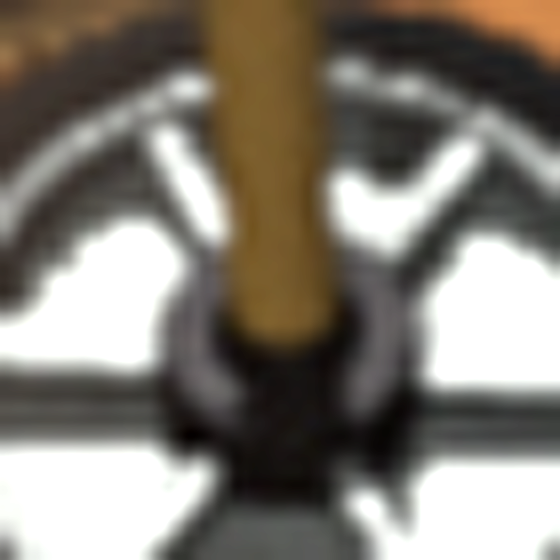

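```bash
python3 - <<'E'
from h import *
e=np.array(manip.observe()['eef_pos'])
for c,b,t in [('wrist',(324.6,197.8),(325.3,203.3)),('scene',(276+290/16-.5,190+335/16-.5),(276+284/16-.5,190+308/16-.5))]:
    B=world(c,*b,.066);T=world(c,*t,e[2]-.1085);print(c,np.round(B,4),np.round(T,4),'off',np.round(B-T,4))
T=e+[0,0,-.1085];print(e,'pred tip',pix('wrist',T),'face center if aligned',pix('wrist',[e[0],e[1],.066]))
E
```

```text
wrist [ 0.6356 -0.0022  0.066 ] [ 0.6323 -0.0029  0.0731] off [ 0.0033  0.0006 -0.0071]
scene [ 0.6338 -0.0035  0.066 ] [ 0.6343 -0.0037  0.0731] off [-0.0005  0.0002 -0.0071]
[ 0.63432715 -0.00212327  0.181596  ] pred tip (np.float64(324.49782524458146), np.float64(201.20048522165052)) face center if aligned (np.float64(324.4818701042318), np.float64(199.05438272195613))
```

```bash

python3 -m crank '[{"x":0.05,"y":0.025,"z":0,"ax":0,"ay":0,"az":0,"claw":1},{"x":0.04,"y":0,"z":0,"ax":0,"ay":0,"az":0,"claw":1},{"x":0.04,"y":0,"z":0,"ax":0,"ay":0,"az":0,"claw":1},{"x":0.03,"y":0,"z":0,"ax":0,"ay":0,"az":0,"claw":1},{"x":0.03,"y":0,"z":0,"ax":0,"ay":0,"az":0,"claw":1}]'
python3 -m crank '[{"x":0.03,"y":0,"z":0,"ax":0,"ay":0,"az":0,"claw":1},{"x":0.03,"y":0,"z":0,"ax":0,"ay":0,"az":0,"claw":1},{"x":0,"y":0,"z":0,"ax":0,"ay":0,"az":0,"claw":1}]'
```

```text
time_s: 7.13
eef_pos: [0.6354, -0.0021, 0.174]
ee_rot: [0.5, 0.5, 0.5, -0.5]
force: [0.1, 0.1, -2.7]
grip_width: 0.258
time_s: 7.38
eef_pos: [0.6352, -0.0021, 0.1714]
ee_rot: [-0.5, -0.5, -0.5, 0.5]
force: [-0.1, -0.8, -1.9]
grip_width: 0.261
```

The tip is 3 mm inside with no contact. Keep feeling downward.

```bash

python3 -m crank '[{"x":0.03,"y":0,"z":0,"ax":0,"ay":0,"az":0,"claw":1},{"x":0.03,"y":0,"z":0,"ax":0,"ay":0,"az":0,"claw":1},{"x":0.03,"y":0,"z":0,"ax":0,"ay":0,"az":0,"claw":1}]'
python3 -m crank '[{"x":0.03,"y":0,"z":0,"ax":0,"ay":0,"az":0,"claw":1},{"x":0.03,"y":0,"z":0,"ax":0,"ay":0,"az":0,"claw":1}]'

```

```text
time_s: 7.63
eef_pos: [0.6354, -0.0021, 0.1681]
ee_rot: [0.5, 0.5, 0.5, -0.5]
force: [0.2, 0.4, -3.0]
grip_width: 0.258
time_s: 7.8
eef_pos: [0.6354, -0.0021, 0.1656]
ee_rot: [-0.5, -0.5, -0.5, 0.5]
force: [0.3, -1.0, -2.7]
grip_width: 0.256
```

```bash

python3 -m crank '[{"x":0.03,"y":0,"z":0,"ax":0,"ay":0,"az":0,"claw":1},{"x":0.03,"y":0,"z":0,"ax":0,"ay":0,"az":0,"claw":1}]'

```

```text
time_s: 7.97
eef_pos: [0.6354, -0.0021, 0.1632]
ee_rot: [0.5, 0.5, 0.5, -0.5]
force: [0.1, -0.2, -2.8]
grip_width: 0.257
```

```bash

python3 -m crank '[{"x":0.04,"y":0,"z":0,"ax":0,"ay":0,"az":0,"claw":1},{"x":0.03,"y":0,"z":0,"ax":0,"ay":0,"az":0,"claw":1}]'
python3 -m crank '[{"x":0.03,"y":0,"z":0,"ax":0,"ay":0,"az":0,"claw":1},{"x":0.03,"y":0,"z":0,"ax":0,"ay":0,"az":0,"claw":1}]'

```

```text
time_s: 8.13
eef_pos: [0.6352, -0.0019, 0.1603]
ee_rot: [-0.5, -0.5, -0.5, 0.5]
force: [-0.6, 1.2, -3.0]
grip_width: 0.262
time_s: 8.3
eef_pos: [0.6353, -0.002, 0.158]
ee_rot: [0.5, 0.5, 0.5, -0.5]
force: [-0.7, 0.4, -1.8]
grip_width: 0.256
```

```bash

python3 -m crank '[{"x":0.05,"y":0,"z":0,"ax":0,"ay":0,"az":0,"claw":1},{"x":0.05,"y":0,"z":0,"ax":0,"ay":0,"az":0,"claw":1}]'

```

```text
time_s: 8.47
eef_pos: [0.6353, -0.0019, 0.154]
ee_rot: [0.5, 0.5, 0.5, -0.5]
force: [-0.7, 0.7, -2.3]
grip_width: 0.254
```

```bash

python3 -m crank '[{"x":0.03,"y":0,"z":0,"ax":0,"ay":0,"az":0,"claw":1},{"x":0.03,"y":0,"z":0,"ax":0,"ay":0,"az":0,"claw":1}]'

```

```text
time_s: 8.63
eef_pos: [0.6353, -0.002, 0.1515]
ee_rot: [-0.5, -0.5, -0.5, 0.5]
force: [-0.8, 0.8, -2.2]
grip_width: 0.26
```

```bash

python3 -m crank '[{"x":0.05,"y":0,"z":0,"ax":0,"ay":0,"az":0,"claw":1},{"x":0.05,"y":0,"z":0,"ax":0,"ay":0,"az":0,"claw":1},{"x":0.05,"y":0,"z":0,"ax":0,"ay":0,"az":0,"claw":1}]'
python3 -m crank '[{"x":0.05,"y":0,"z":0,"ax":0,"ay":0,"az":0,"claw":1},{"x":0.05,"y":0,"z":0,"ax":0,"ay":0,"az":0,"claw":1}]'

```

```text
time_s: 8.88
eef_pos: [0.636, -0.002, 0.1472]
ee_rot: [0.5, 0.5, 0.499, -0.5]
force: [-2.3, -0.0, 8.3]
grip_width: 0.256
time_s: 9.05
eef_pos: [0.636, -0.0019, 0.1433]
ee_rot: [0.5, 0.5, 0.499, -0.5]
force: [-3.5, 0.2, 6.9]
grip_width: 0.26
```

The broken half is found and is sliding at about 10 N. Keep pushing steadily down to the bench.

```bash

python3 -m crank '[{"x":0.05,"y":0,"z":0,"ax":0,"ay":0,"az":0,"claw":1},{"x":0.05,"y":0,"z":0,"ax":0,"ay":0,"az":0,"claw":1},{"x":0.05,"y":0,"z":0,"ax":0,"ay":0,"az":0,"claw":1},{"x":0.05,"y":0,"z":0,"ax":0,"ay":0,"az":0,"claw":1},{"x":0.05,"y":0,"z":0,"ax":0,"ay":0,"az":0,"claw":1}]'
python3 -m crank '[{"x":0.04,"y":0,"z":0,"ax":0,"ay":0,"az":0,"claw":1},{"x":0.04,"y":0,"z":0,"ax":0,"ay":0,"az":0,"claw":1}]'

```

```text
time_s: 9.47
eef_pos: [0.636, -0.0019, 0.1333]
ee_rot: [0.5, 0.5, 0.499, -0.5]
force: [-3.0, -0.4, 6.8]
grip_width: 0.255
time_s: 9.63
eef_pos: [0.636, -0.002, 0.1301]
ee_rot: [0.5, 0.5, 0.499, -0.5]
force: [-3.1, -0.3, 7.3]
grip_width: 0.261
```

```bash

python3 -m crank '[{"x":0.03,"y":0,"z":0,"ax":0,"ay":0,"az":0,"claw":1},{"x":0.03,"y":0,"z":0,"ax":0,"ay":0,"az":0,"claw":1}]'
python3 -m crank '[{"x":0.02,"y":0,"z":0,"ax":0,"ay":0,"az":0,"claw":1},{"x":0.02,"y":0,"z":0,"ax":0,"ay":0,"az":0,"claw":1}]'

```

```text
time_s: 9.8
eef_pos: [0.636, -0.002, 0.1277]
ee_rot: [0.5, 0.5, 0.499, -0.5]
force: [-3.6, 1.0, 7.8]
grip_width: 0.261
time_s: 9.97
eef_pos: [0.6361, -0.002, 0.1264]
ee_rot: [0.5, 0.5, 0.499, -0.5]
force: [-4.3, 0.2, 13.7]
grip_width: 0.261
```

```bash

python3 -m crank '[{"x":0.02,"y":0,"z":0,"ax":0,"ay":0,"az":0,"claw":1},{"x":0,"y":0,"z":0,"ax":0,"ay":0,"az":0,"claw":1}]'

```

```text
time_s: 10.13
eef_pos: [0.6363, -0.0019, 0.1264]
ee_rot: [0.501, 0.5, 0.499, -0.5]
force: [-5.1, 0.2, 13.2]
grip_width: 0.256
```

```bash

python3 -m crank '[{"x":0.04,"y":0,"z":0,"ax":0,"ay":0,"az":0,"claw":1},{"x":0,"y":0,"z":0,"ax":0,"ay":0,"az":0,"claw":1}]'
python3 -m crank '[{"x":0.03,"y":0,"z":0,"ax":0,"ay":0,"az":0,"claw":1},{"x":0,"y":0,"z":0,"ax":0,"ay":0,"az":0,"claw":1}]'

```

```text
time_s: 10.3
eef_pos: [0.6369, -0.0018, 0.1263]
ee_rot: [0.501, 0.501, 0.499, -0.5]
force: [-7.8, -0.3, 21.2]
grip_width: 0.26
time_s: 10.47
eef_pos: [0.6373, -0.0018, 0.1262]
ee_rot: [0.501, 0.501, 0.498, -0.5]
force: [-8.4, -1.0, 27.9]
grip_width: 0.258
```

The half is bottomed on the bench: the height stays at 0.1263 while force rises to about 30 N. Withdraw and take the drift back.

```bash

python3 -m crank '[{"x":-0.1,"y":-0.02,"z":0,"ax":0,"ay":0,"az":0,"claw":1},{"x":-0.2,"y":0,"z":0,"ax":0,"ay":0,"az":0,"claw":1},{"x":-0.4,"y":0,"z":0,"ax":0,"ay":0,"az":0,"claw":1},{"x":-0.5,"y":0,"z":0,"ax":0,"ay":0,"az":0,"claw":1},{"x":-0.6,"y":0,"z":0,"ax":0,"ay":0,"az":0,"claw":1},{"x":-0.6,"y":0,"z":0,"ax":0,"ay":0,"az":0,"claw":1},{"x":-0.3,"y":0,"z":0,"ax":0,"ay":0,"az":0,"claw":1},{"x":0,"y":0,"z":0,"ax":0,"ay":0,"az":0,"claw":1}]'
python3 - <<'E'
from h import *
to([.3875,-.2335,.235],[0,-1,0])
p,d=snap('wrist','w8.png')
E
```

```text
time_s: 11.13
eef_pos: [0.6369, -0.0019, 0.2322]
ee_rot: [0.501, 0.502, 0.498, -0.499]
force: [0.1, -0.2, -2.4]
grip_width: 0.257
pos [ 0.6369 -0.0019  0.2322] F [ 0.14 -0.15 -2.43] w 0.257 t 11.13
tool axes x [ 0.006 -0.    -1.   ] y [ 1.    -0.001  0.006] z [-0.001 -1.     0.   ]
shift units (cur frame) [-0.107 -6.229  5.796] dist 0.3403
turn units [-0.012  0.002 -0.089] shift in goal frame [-0.069 -6.234  5.791]
```

View pics/w8.png

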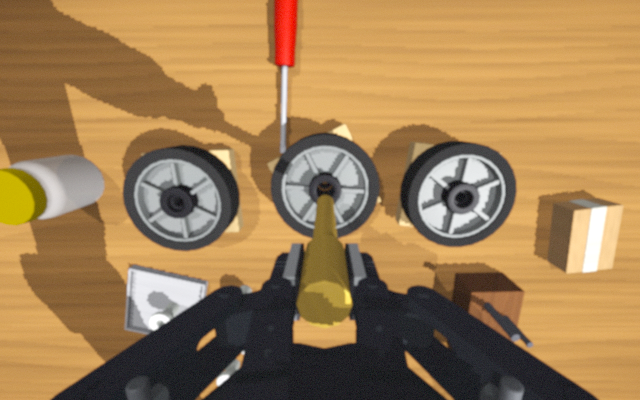

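```bash

python3 -m crank '[{"x":-0.1,"y":-0.4,"z":0.38,"ax":0,"ay":0,"az":-0.08,"claw":1},{"x":0,"y":-0.7,"z":0.66,"ax":0,"ay":0,"az":0,"claw":1},{"x":0,"y":-0.72,"z":0.66,"ax":0,"ay":0,"az":0,"claw":1},{"x":0,"y":-0.72,"z":0.66,"ax":0,"ay":0,"az":0,"claw":1},{"x":0,"y":-0.72,"z":0.66,"ax":0,"ay":0,"az":0,"claw":1},{"x":0,"y":-0.72,"z":0.66,"ax":0,"ay":0,"az":0,"claw":1},{"x":0,"y":-0.72,"z":0.66,"ax":0,"ay":0,"az":0,"claw":1},{"x":0,"y":-0.7,"z":0.66,"ax":0,"ay":0,"az":0,"claw":1}]'
python3 -m crank '[{"x":0,"y":-0.5,"z":0.5,"ax":0,"ay":0,"az":0,"claw":1},{"x":0,"y":-0.33,"z":0.29,"ax":0,"ay":0,"az":0,"claw":1},{"x":0.4,"y":0,"z":0,"ax":0,"ay":0,"az":0,"claw":1},{"x":0.4,"y":0,"z":0,"ax":0,"ay":0,"az":0,"claw":1},{"x":0.4,"y":0,"z":0,"ax":0,"ay":0,"az":0,"claw":1},{"x":0,"y":0,"z":0,"ax":0,"ay":0,"az":0,"claw":1},{"x":0,"y":0,"z":0,"ax":0,"ay":0,"az":0,"claw":1}]'
python3 - <<'E'
from h import *
to([.3875,-.2335,.17],[0,-1,0])
p,d=snap('wrist','w9.png');c=cv2.resize(p[150:350,240:440],None,fx=3,fy=3,interpolation=cv2.INTER_CUBIC)
p,d=snap('scene','s9.png');cv2.imwrite('pics/s9z.png',cv2.resize(p[30:160,270:400],None,fx=4.5,fy=4.5,interpolation=cv2.INTER_CUBIC))
cv2.imwrite('pics/w9z.png',c)
E
```

```text
time_s: 11.85
eef_pos: [0.4155, -0.2028, 0.2322]
ee_rot: [0.497, 0.499, 0.502, -0.502]
force: [0.9, -1.3, -2.9]
grip_width: 0.265
time_s: 12.43
eef_pos: [0.3835, -0.2327, 0.1846]
ee_rot: [0.497, 0.499, 0.503, -0.502]
force: [0.9, -0.1, -3.2]
grip_width: 0.256
pos [ 0.3835 -0.2327  0.1846] F [ 0.95 -0.1  -3.25] w 0.256 t 12.43
tool axes x [-0.009  0.003 -1.   ] y [ 1.    -0.    -0.009] z [-0.    -1.    -0.003]
shift units (cur frame) [0.364 0.104 0.022] dist 0.0152
turn units [-0.006 -0.042  0.126] shift in goal frame [0.365 0.101 0.021]
```

View pics/w9z.png

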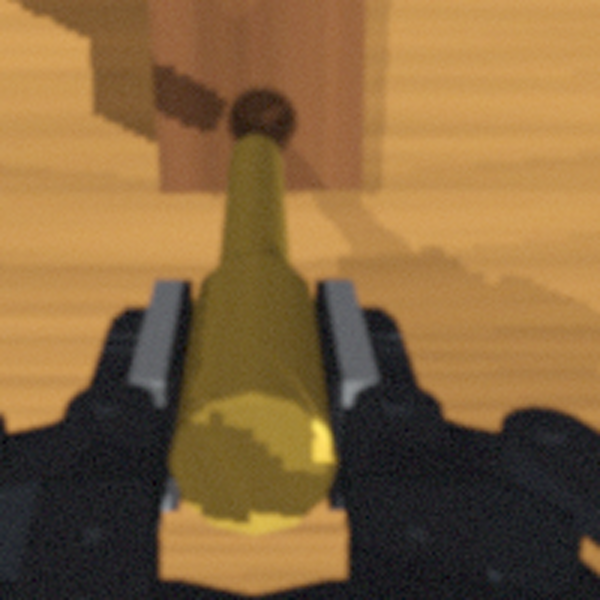

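View pics/s9z.png

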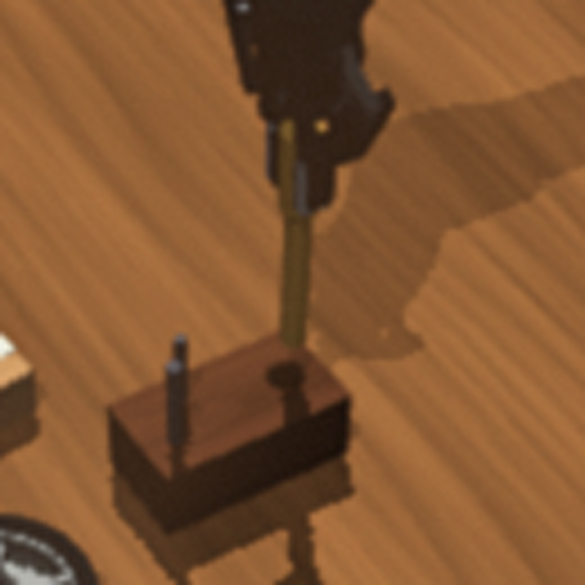

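```bash
python3 - <<'E'
from h import *
e=np.array(manip.observe()['eef_pos']);R=Rt();tip=e+R[:,0]*.1083
print('tip kin',tip)
for c,b,t in [('wrist',(327,188.7),(326.7,202.5)),('scene',(333.1,113.5),(334.7,104))]:
    B=world(c,*b,.05);T=world(c,*t,tip[2]);print(c,np.round(B,4),np.round(T,4),'off',np.round(B-T,4))
E
```

```text
tip kin [ 0.38456349 -0.23336297  0.07799409]
wrist [ 0.3893 -0.236   0.05  ] [ 0.3834 -0.2354  0.078 ] off [ 0.006  -0.0005 -0.028 ]
scene [ 0.3876 -0.2353  0.05  ] [ 0.381  -0.2396  0.078 ] off [ 0.0066  0.0043 -0.028 ]
```

```bash

python3 -m crank '[{"x":0.2,"y":0.11,"z":0.01,"ax":0,"ay":0,"az":0.12,"claw":1},{"x":0.2,"y":0,"z":0,"ax":0,"ay":0,"az":0,"claw":1},{"x":0,"y":0,"z":0,"ax":0,"ay":0,"az":0,"claw":1},{"x":0,"y":0,"z":0,"ax":0,"ay":0,"az":0,"claw":1}]'
python3 - <<'E'
from h import *
to([.3885,-.2345,.17],[0,-1,0])
p,d=snap('wrist','w10.png');c=cv2.resize(p[170:230,290:350],None,fx=8,fy=8,interpolation=cv2.INTER_CUBIC)
p,d=snap('scene','s10.png');c2=cv2.resize(p[85:135,305:355],None,fx=9.6,fy=9.6,interpolation=cv2.INTER_CUBIC)
cv2.imwrite('pics/w10z.png',np.clip(1.5*np.vstack([c,c2]),0,255)[:, :].astype(np.uint8)[:480]);cv2.imwrite('pics/s10z.png',np.clip(1.5*c2,0,255).astype(np.uint8))
E
```

```text
time_s: 12.87
eef_pos: [0.3889, -0.2336, 0.1697]
ee_rot: [0.5, 0.501, 0.5, -0.499]
force: [0.2, -0.4, -3.1]
grip_width: 0.257
pos [ 0.3889 -0.2336  0.1697] F [ 0.25 -0.36 -3.09] w 0.257 t 12.87
tool axes x [ 0.002  0.001 -1.   ] y [ 1.    -0.     0.002] z [-0.    -1.    -0.001]
shift units (cur frame) [-0.009 -0.011  0.023] dist 0.0011
turn units [-0.005 -0.012 -0.025] shift in goal frame [-0.009 -0.011  0.023]
```

View pics/w10z.png

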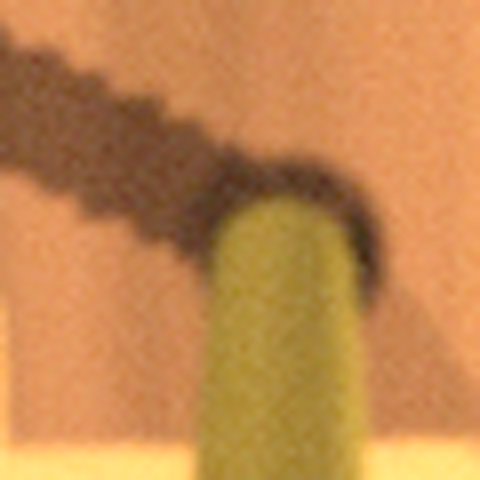

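View pics/s10z.png

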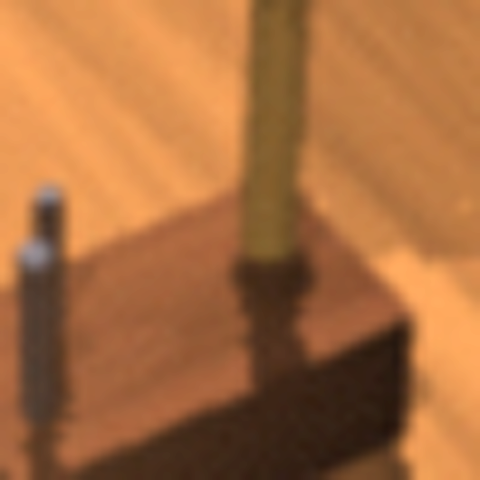

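The tip lines up with the hole within about 1 mm, so lower it in.

```bash

python3 -m crank '[{"x":0.15,"y":0,"z":0.01,"ax":0,"ay":0,"az":0,"claw":1},{"x":0.15,"y":0,"z":0,"ax":0,"ay":0,"az":0,"claw":1},{"x":0.1,"y":0,"z":0,"ax":0,"ay":0,"az":0,"claw":1},{"x":0,"y":0,"z":0,"ax":0,"ay":0,"az":0,"claw":1}]'

```

```text
time_s: 13.3
eef_pos: [0.3886, -0.2339, 0.1531]
ee_rot: [0.5, 0.501, 0.5, -0.5]
force: [0.3, 0.6, -2.7]
grip_width: 0.259
```

```bash

python3 -m crank '[{"x":0.25,"y":0,"z":0,"ax":0,"ay":0,"az":0,"claw":1},{"x":0.25,"y":0,"z":0,"ax":0,"ay":0,"az":0,"claw":1},{"x":0.15,"y":0,"z":0,"ax":0,"ay":0,"az":0,"claw":1},{"x":0.1,"y":0,"z":0,"ax":0,"ay":0,"az":0,"claw":1},{"x":0,"y":0,"z":0,"ax":0,"ay":0,"az":0,"claw":1}]'
python3 -m crank '[{"x":0.03,"y":0,"z":0,"ax":0,"ay":0,"az":0,"claw":1},{"x":0,"y":0,"z":0,"ax":0,"ay":0,"az":0,"claw":1}]'

```

```text
time_s: 13.72
eef_pos: [0.3889, -0.2339, 0.123]
ee_rot: [0.5, 0.501, 0.5, -0.499]
force: [-0.0, 0.7, -2.5]
grip_width: 0.255
time_s: 13.88
eef_pos: [0.3897, -0.2344, 0.123]
ee_rot: [0.501, 0.501, 0.499, -0.499]
force: [-0.7, 0.1, -2.8]
grip_width: 0.261
```

```bash

python3 -m crank '[{"x":0.04,"y":0,"z":0,"ax":0,"ay":0,"az":0,"claw":1},{"x":0,"y":0,"z":0,"ax":0,"ay":0,"az":0,"claw":1}]'
python3 -m crank '[{"x":0.025,"y":0,"z":0,"ax":0,"ay":0,"az":0,"claw":1},{"x":0,"y":0,"z":0,"ax":0,"ay":0,"az":0,"claw":1}]'

```

```text
time_s: 14.05
eef_pos: [0.3895, -0.2344, 0.1214]
ee_rot: [0.501, 0.501, 0.499, -0.499]
force: [0.0, 0.8, -2.6]
grip_width: 0.257
time_s: 14.22
eef_pos: [0.3897, -0.2345, 0.1206]
ee_rot: [0.501, 0.501, 0.499, -0.499]
force: [0.5, -0.5, -2.4]
grip_width: 0.264
```

```bash

python3 -m crank '[{"x":0.012,"y":0,"z":0,"ax":0,"ay":0,"az":0,"claw":1},{"x":0,"y":0,"z":0,"ax":0,"ay":0,"az":0,"claw":0},{"x":0,"y":0,"z":0,"ax":0,"ay":0,"az":0,"claw":-1},{"x":0,"y":0,"z":0,"ax":0,"ay":0,"az":0,"claw":-1},{"x":0,"y":0,"z":0,"ax":0,"ay":0,"az":0,"claw":-1},{"x":0,"y":0,"z":0,"ax":0,"ay":0,"az":0,"claw":-1},{"x":0,"y":0,"z":0,"ax":0,"ay":0,"az":0,"claw":-1}]'
python3 -m crank '[{"x":-0.3,"y":0,"z":0,"ax":0,"ay":0,"az":0,"claw":-1},{"x":-0.7,"y":0,"z":0,"ax":0,"ay":0,"az":0,"claw":-1},{"x":-0.8,"y":0,"z":0,"ax":0,"ay":0,"az":0,"claw":-1},{"x":-0.8,"y":0,"z":0,"ax":0,"ay":0,"az":0,"claw":-1},{"x":0,"y":0,"z":0,"ax":0,"ay":0,"az":0,"claw":-1}]'
python3 - <<'E'
from h import *
to([.434,.229,.15],[0,-1,0])
p,d=snap('wrist','w11.png')
E
```

```text
time_s: 14.8
eef_pos: [0.3895, -0.2344, 0.1199]
ee_rot: [0.501, 0.501, 0.499, -0.499]
force: [0.1, -0.3, -0.4]
grip_width: 0.999
time_s: 15.22
eef_pos: [0.3927, -0.236, 0.2295]
ee_rot: [0.504, 0.501, 0.496, -0.499]
force: [0.8, -0.7, -0.8]
grip_width: 1.0
pos [ 0.3927 -0.236   0.2295] F [ 0.8  -0.66 -0.78] w 1.0 t 15.22
tool axes x [ 0.01  -0.006 -1.   ] y [ 1.   -0.    0.01] z [-0.    -1.     0.006]
shift units (cur frame) [  1.927   1.007 -11.636] dist 0.4735
turn units [-0.004  0.086 -0.15 ] shift in goal frame [  1.986   1.032 -11.624]
```

View pics/w11.png

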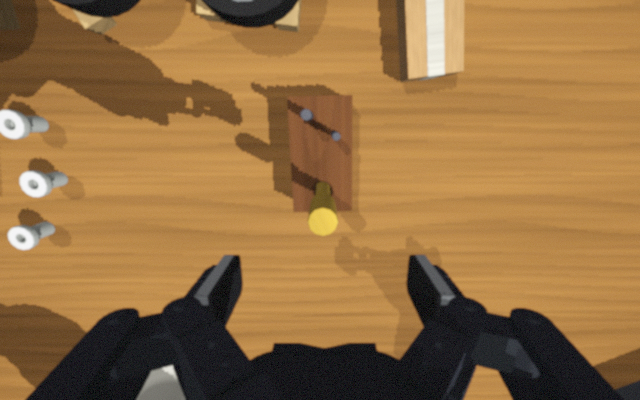

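The drift stands in its hole, head at (322,221). Now on to the tray bush.

```bash

python3 -m crank '[{"x":0,"y":0.1,"z":-0.5,"ax":0,"ay":0.08,"az":-0.14,"claw":-1},{"x":0,"y":0.1,"z":-0.95,"ax":0,"ay":0,"az":0,"claw":-1},{"x":0,"y":0.1,"z":-0.95,"ax":0,"ay":0,"az":0,"claw":-1},{"x":0,"y":0.1,"z":-0.95,"ax":0,"ay":0,"az":0,"claw":-1},{"x":0,"y":0.1,"z":-0.95,"ax":0,"ay":0,"az":0,"claw":-1},{"x":0,"y":0.1,"z":-0.95,"ax":0,"ay":0,"az":0,"claw":-1},{"x":0,"y":0.1,"z":-0.95,"ax":0,"ay":0,"az":0,"claw":-1},{"x":0,"y":0.1,"z":-0.95,"ax":0,"ay":0,"az":0,"claw":-1}]'
python3 -m crank '[{"x":0,"y":0.1,"z":-0.95,"ax":0,"ay":0,"az":0,"claw":-1},{"x":0,"y":0.1,"z":-0.95,"ax":0,"ay":0,"az":0,"claw":-1},{"x":0,"y":0.03,"z":-0.95,"ax":0,"ay":0,"az":0,"claw":-1},{"x":0.2,"y":0,"z":-0.95,"ax":0,"ay":0,"az":0,"claw":-1},{"x":0.3,"y":0,"z":-0.5,"ax":0,"ay":0,"az":0,"claw":-1},{"x":0.3,"y":0,"z":-0.1,"ax":0,"ay":0,"az":0,"claw":-1},{"x":0,"y":0,"z":0,"ax":0,"ay":0,"az":0,"claw":-1},{"x":0,"y":0,"z":0,"ax":0,"ay":0,"az":0,"claw":-1}]'
python3 - <<'E'
from h import *
to([.434,.229,.15],[0,-1,0])
p,d=snap('wrist','w12.png')
for b in manip.recognise('wrist','new_bush_center'):print(np.round(b['bbox'],1),b['conf'])
E
```

```text
time_s: 15.93
eef_pos: [0.4205, 0.0531, 0.2244]
ee_rot: [0.496, 0.5, 0.503, -0.501]
force: [0.5, -0.1, -0.4]
grip_width: 0.997
time_s: 16.6
eef_pos: [0.4291, 0.2274, 0.1927]
ee_rot: [0.496, 0.498, 0.504, -0.501]
force: [-0.7, -0.3, -0.5]
grip_width: 0.997
pos [0.4291 0.2274 0.1927] F [-0.65 -0.3  -0.49] w 0.997 t 16.6
tool axes x [-0.01   0.005 -1.   ] y [ 1.     0.001 -0.01 ] z [ 0.001 -1.    -0.005]
shift units (cur frame) [ 1.067  0.133 -0.034] dist 0.043
turn units [ 0.011 -0.068  0.149] shift in goal frame [ 1.069  0.122 -0.039]
[307.2 168.  341.2 197.1] 0.98
[413.7 141.8 447.8 172.3] 0.95
[378.3 254.3 404.1 283.6] 0.83
[409.5 201.5 440.6 233.2] 0.72
[197.4   0.9 253.9  17.1] 0.56
```

View pics/w12.png

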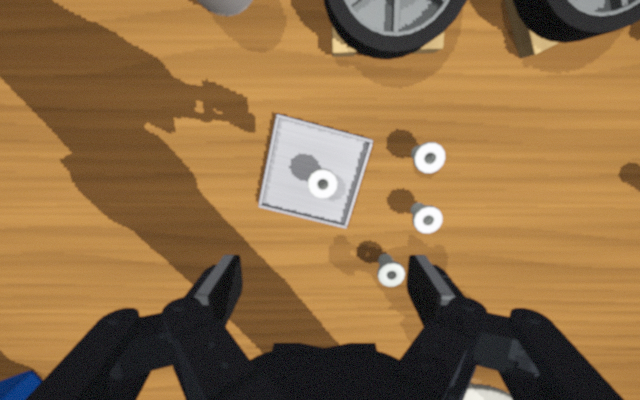

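The tray bush collar is at (323,184). The nearest look-alikes are at (429,158), (428,219) and (391,275).

```bash
python3 - <<'E'
from h import *
e=np.array(manip.observe()['eef_pos']);print(e)
print('bush',world('wrist',323,184,.042),world('scene',230+491/2.5,70+466/2.5,.042),world('top',185+114/3.3-.5,150+349/3.3-.5,.042))
for u,v in [(429,158),(428,219),(391,275)]: print(world('wrist',u,v,.039))
E
```

```text
[0.43053413 0.22673872 0.19396078]
bush [0.43554316 0.22898934 0.042     ] [0.43560793 0.22993726 0.042     ] [0.43532753 0.22942529 0.042     ]
[0.46260883 0.11822274 0.039     ]
[0.39459656 0.11180966 0.039     ]
[0.32319575 0.14810875 0.039     ]
```

```bash

python3 -m crank '[{"x":0.5,"y":0.125,"z":-0.07,"ax":0,"ay":-0.06,"az":0.14,"claw":-1},{"x":0.7,"y":0,"z":0,"ax":0,"ay":0,"az":0,"claw":-1},{"x":0.7,"y":0,"z":0,"ax":0,"ay":0,"az":0,"claw":-1},{"x":0.7,"y":0,"z":0,"ax":0,"ay":0,"az":0,"claw":-1},{"x":0.4,"y":0,"z":0,"ax":0,"ay":0,"az":0,"claw":-1},{"x":0,"y":0,"z":0,"ax":0,"ay":0,"az":0,"claw":-1},{"x":0,"y":0,"z":0,"ax":0,"ay":0,"az":0,"claw":-1},{"x":0,"y":0,"z":0,"ax":0,"ay":0,"az":0,"claw":-1}]'
python3 - <<'E'
from h import *
to([.4355,.2294,.03],[0,-1,0])
p,d=snap('wrist','w13.png')
E
```

```text
time_s: 17.37
eef_pos: [0.4368, 0.2309, 0.0755]
ee_rot: [0.5, 0.502, 0.499, -0.499]
force: [0.3, 0.0, 0.3]
grip_width: 0.999
pos [0.4368 0.2309 0.0755] F [0.34 0.05 0.25] w 0.999 t 17.37
tool axes x [ 0.005  0.002 -1.   ] y [ 1.    -0.002  0.005] z [-0.002 -1.    -0.002]
shift units (cur frame) [ 1.138 -0.038  0.04 ] dist 0.0456
turn units [-0.024 -0.03  -0.07 ] shift in goal frame [ 1.139 -0.033  0.038]
```

View pics/w13.png

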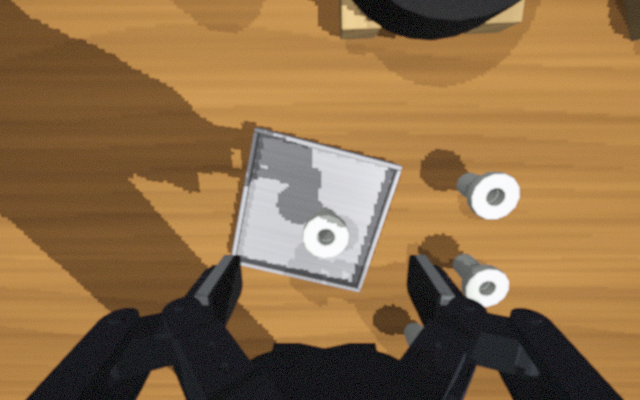

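```bash
python3 - <<'E'
from h import *
to([.4355,.2294,.03],[0,-1,0])
print('bush',world('wrist',326,237,.042))
E
```

```text
pos [0.437  0.2311 0.0758] F [ 1.01 -0.32 -0.2 ] w 0.996 t 17.42
tool axes x [ 0.006  0.002 -1.   ] y [ 1.    -0.002  0.006] z [-0.002 -1.    -0.002]
shift units (cur frame) [ 1.144 -0.045  0.046] dist 0.0458
turn units [-0.022 -0.035 -0.08 ] shift in goal frame [ 1.144 -0.038  0.043]
bush [0.4343567  0.23034878 0.042     ]
```

```bash

python3 -m crank '[{"x":0.4,"y":-0.05,"z":0.03,"ax":0,"ay":-0.03,"az":-0.07,"claw":-1},{"x":0.4,"y":0,"z":0,"ax":0,"ay":0,"az":0,"claw":-1},{"x":0.2,"y":0,"z":0,"ax":0,"ay":0,"az":0,"claw":-1},{"x":0.1,"y":0,"z":0,"ax":0,"ay":0,"az":0,"claw":-1},{"x":0,"y":0,"z":0,"ax":0,"ay":0,"az":0,"claw":-1},{"x":0,"y":0,"z":0,"ax":0,"ay":0,"az":0,"claw":-1}]'
python3 - <<'E'
from h import *
to([.435,.230,.03],[0,-1,0])
E
```

```text
time_s: 17.92
eef_pos: [0.4344, 0.23, 0.0311]
ee_rot: [-0.5, -0.5, -0.5, 0.5]
force: [0.2, -0.8, 0.2]
grip_width: 0.997
pos [0.4344 0.23   0.0311] F [ 0.19 -0.76  0.18] w 0.997 t 17.92
tool axes x [-0.001  0.    -1.   ] y [ 1.    -0.001 -0.001] z [-0.001 -1.    -0.   ]
shift units (cur frame) [0.027 0.016 0.001] dist 0.0012
turn units [-0.011 -0.001  0.009] shift in goal frame [0.027 0.016 0.001]
```

Well aligned. Close gently on the collar.

```bash

python3 -m crank '[{"x":0,"y":0,"z":0,"ax":0,"ay":0,"az":0,"claw":0},{"x":0,"y":0,"z":0,"ax":0,"ay":0,"az":0,"claw":0.2},{"x":0,"y":0,"z":0,"ax":0,"ay":0,"az":0,"claw":1},{"x":0,"y":0,"z":0,"ax":0,"ay":0,"az":0,"claw":1},{"x":0,"y":0,"z":0,"ax":0,"ay":0,"az":0,"claw":1},{"x":0,"y":0,"z":0,"ax":0,"ay":0,"az":0,"claw":1},{"x":0,"y":0,"z":0,"ax":0,"ay":0,"az":0,"claw":1}]' 60
python3 -m crank '[{"x":-0.2,"y":0,"z":0,"ax":0,"ay":0,"az":0,"claw":1},{"x":-0.5,"y":0,"z":0,"ax":0,"ay":0,"az":0,"claw":1},{"x":-0.7,"y":0,"z":0,"ax":0,"ay":0,"az":0,"claw":1},{"x":-0.7,"y":0,"z":0,"ax":0,"ay":0,"az":0,"claw":1},{"x":-0.5,"y":0,"z":0,"ax":0,"ay":0,"az":0,"claw":1},{"x":0,"y":0,"z":0,"ax":0,"ay":0,"az":0,"claw":1},{"x":0,"y":0,"z":0,"ax":0,"ay":0,"az":0,"claw":1}]'
python3 - <<'E'
from h import *
to([.634,-.002,.135],[0,-1,0])
p,d=snap('wrist','w14.png')
E
```

```text
time_s: 18.5
eef_pos: [0.434, 0.2297, 0.0307]
ee_rot: [-0.5, -0.5, -0.5, 0.501]
force: [-1.5, -0.7, 6.1]
grip_width: 0.343
time_s: 19.08
eef_pos: [0.4347, 0.2299, 0.1354]
ee_rot: [0.5, 0.5, 0.5, -0.5]
force: [-0.6, -0.6, 0.1]
grip_width: 0.341
pos [0.4347 0.2299 0.1354] F [-0.58 -0.58  0.08] w 0.341 t 19.08
tool axes x [ 0.001 -0.    -1.   ] y [ 1.    -0.001  0.001] z [-0.001 -1.     0.   ]
shift units (cur frame) [0.015 4.987 5.794] dist 0.3058
turn units [-0.014  0.    -0.012] shift in goal frame [0.011 4.982 5.799]
```

View pics/w14.png

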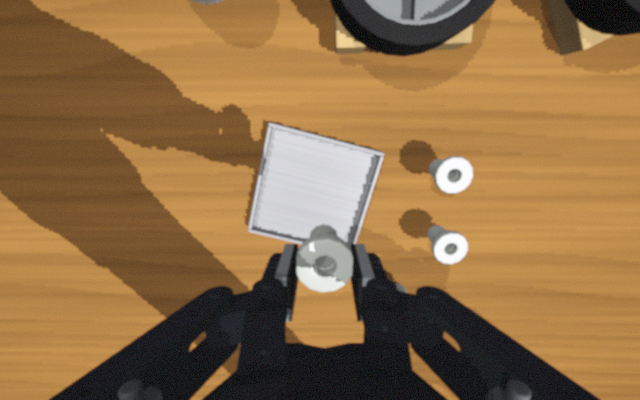

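The bush is gripped upright at (325,258) and the tray is empty. Carry it to the middle hub.

```bash

python3 -m crank '[{"x":0,"y":0.35,"z":0.4,"ax":0,"ay":0,"az":0,"claw":1},{"x":0,"y":0.6,"z":0.7,"ax":0,"ay":0,"az":0,"claw":1},{"x":0,"y":0.6,"z":0.7,"ax":0,"ay":0,"az":0,"claw":1},{"x":0,"y":0.6,"z":0.7,"ax":0,"ay":0,"az":0,"claw":1},{"x":0,"y":0.6,"z":0.7,"ax":0,"ay":0,"az":0,"claw":1},{"x":0,"y":0.6,"z":0.7,"ax":0,"ay":0,"az":0,"claw":1},{"x":0,"y":0.6,"z":0.7,"ax":0,"ay":0,"az":0,"claw":1},{"x":0,"y":0.6,"z":0.7,"ax":0,"ay":0,"az":0,"claw":1}]'
python3 -m crank '[{"x":0,"y":0.35,"z":0.4,"ax":0,"ay":0,"az":0,"claw":1},{"x":0,"y":0.08,"z":0.1,"ax":0,"ay":0,"az":0,"claw":1},{"x":0.2,"y":0,"z":0,"ax":0,"ay":0,"az":0,"claw":1},{"x":0.2,"y":0,"z":0,"ax":0,"ay":0,"az":0,"claw":1},{"x":0,"y":0,"z":0,"ax":0,"ay":0,"az":0,"claw":1},{"x":0,"y":0,"z":0,"ax":0,"ay":0,"az":0,"claw":1},{"x":0,"y":0,"z":0,"ax":0,"ay":0,"az":0,"claw":1}]'
python3 - <<'E'
from h import *
to([.634,-.002,.110],[0,-1,0])
p,d=snap('wrist','w15.png');c=cv2.resize(p[140:300,240:400],None,fx=3.7,fy=3.7,interpolation=cv2.INTER_CUBIC)
p,d=snap('scene','s15.png');c2=cv2.resize(p[175:225,270:320],None,fx=11,fy=11,interpolation=cv2.INTER_CUBIC)
cv2.imwrite('pics/w15z.png',np.clip(1.5*c,0,255).astype(np.uint8));cv2.imwrite('pics/s15z.png',np.clip(1.5*c2,0,255).astype(np.uint8))
E
```

```text
time_s: 19.8
eef_pos: [0.6152, 0.0158, 0.1318]
ee_rot: [-0.499, -0.499, -0.501, 0.502]
force: [0.5, 0.3, -0.6]
grip_width: 0.34
time_s: 20.38
eef_pos: [0.6319, -0.0007, 0.1176]
ee_rot: [0.5, 0.499, 0.501, -0.5]
force: [0.9, 0.1, -1.1]
grip_width: 0.339
pos [ 0.6319 -0.0007  0.1176] F [ 0.89  0.14 -1.11] w 0.339 t 20.38
tool axes x [-0.003 -0.    -1.   ] y [ 1.     0.002 -0.003] z [ 0.002 -1.     0.   ]
shift units (cur frame) [0.189 0.052 0.033] dist 0.0079
turn units [0.028 0.003 0.044] shift in goal frame [0.189 0.051 0.033]
```

View pics/w15z.png

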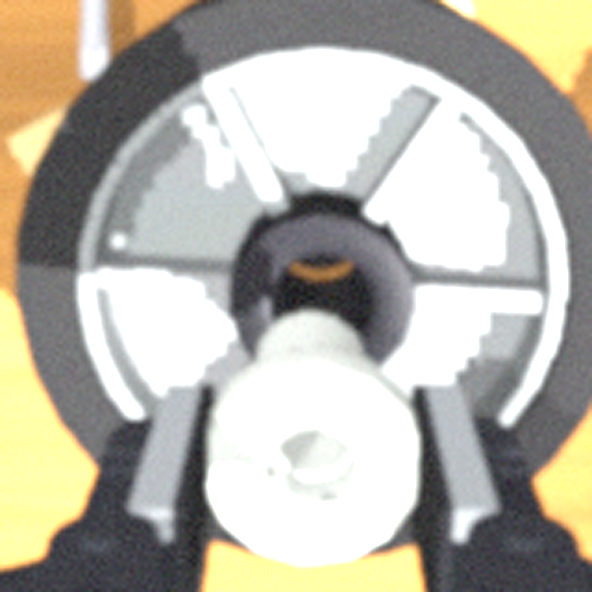

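View pics/s15z.png

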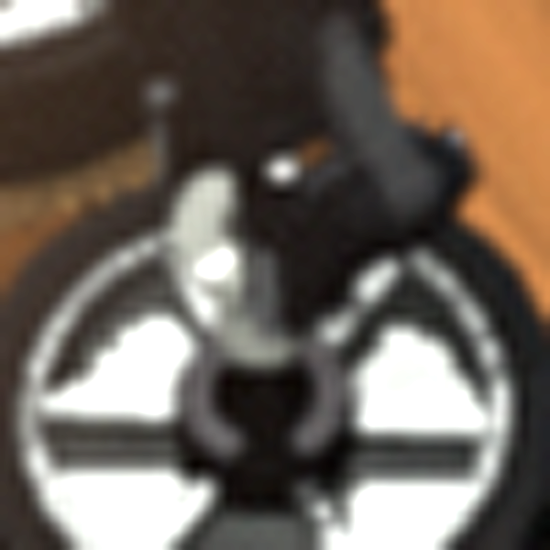

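```bash
python3 - <<'E'
from h import *
e=np.array(manip.observe()['eef_pos']);z=e[2]-.0277;print(e)
B=world('wrist',326.9,221.7,.066);T=world('wrist',325.6,236.3,z);print(B,T,B-T)
print(pix('wrist',[e[0],e[1],z]),pix('wrist',[e[0],e[1],.066]),pix('wrist',[.634,-.002,.066]))
print(world('scene',270+265/11,175+395/11,.066))
E
```

```text
[ 0.63273571 -0.00135773  0.11825363]
[ 0.63380804 -0.00306156  0.066     ] [ 0.63300642 -0.00194837  0.09055363] [ 0.00080162 -0.00111319 -0.02455363]
(np.float64(324.69400557657576), np.float64(236.68147827616588)) (np.float64(324.5773624753031), np.float64(223.0636735818204)) (np.float64(325.4550060675785), np.float64(221.45455146490943))
[ 0.63352128 -0.00189342  0.066     ]
```

```bash

python3 -m crank '[{"x":0.2,"y":0.03,"z":0.03,"ax":0.02,"ay":0,"az":0.04,"claw":1},{"x":0.2,"y":0,"z":0,"ax":0,"ay":0,"az":0,"claw":1},{"x":0.12,"y":0,"z":0,"ax":0,"ay":0,"az":0,"claw":1},{"x":0,"y":0,"z":0,"ax":0,"ay":0,"az":0,"claw":1},{"x":0,"y":0,"z":0,"ax":0,"ay":0,"az":0,"claw":1},{"x":0,"y":0,"z":0,"ax":0,"ay":0,"az":0,"claw":1}]'
python3 - <<'E'
from h import *
to([.634,-.0025,.0955],[0,-1,0])
p,d=snap('wrist','w16.png');c=cv2.resize(p[180:300,265:385],None,fx=5,fy=5,interpolation=cv2.INTER_CUBIC)
p,d=snap('scene','s16.png');c2=cv2.resize(p[180:225,272:317],None,fx=12,fy=12,interpolation=cv2.INTER_CUBIC)
cv2.imwrite('pics/w16z.png',np.clip(1.2*c,0,255).astype(np.uint8));cv2.imwrite('pics/s16z.png',np.clip(1.5*c2,0,255).astype(np.uint8))
E
```

```text
time_s: 20.98
eef_pos: [0.634, -0.0035, 0.097]
ee_rot: [0.5, 0.5, 0.499, -0.5]
force: [0.6, -0.2, -0.9]
grip_width: 0.34
pos [ 0.634  -0.0035  0.097 ] F [ 0.65 -0.18 -0.89] w 0.34 t 20.98
tool axes x [ 0.001 -0.001 -1.   ] y [ 1.    -0.002  0.001] z [-0.002 -1.     0.001]
shift units (cur frame) [ 0.037 -0.001 -0.026] dist 0.0018
turn units [-0.028  0.008 -0.009] shift in goal frame [ 0.037 -0.001 -0.026]
```

View pics/w16z.png

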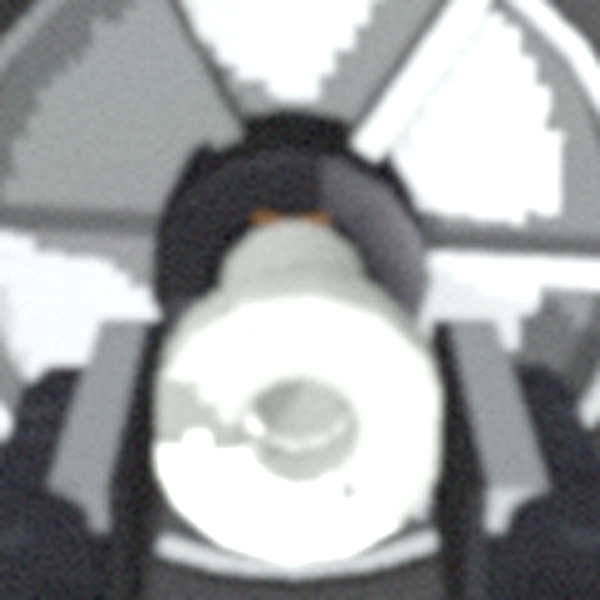

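View pics/s16z.png

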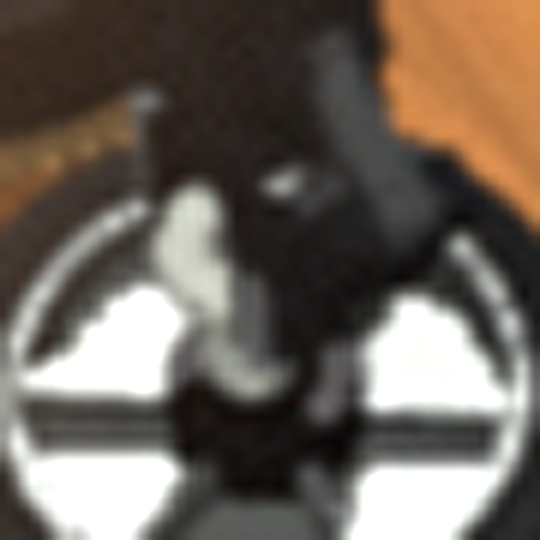

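Foot and bore are concentric within about 1 mm in the wrist view. Lower gently and watch the force.

```bash

python3 -m crank '[{"x":0.03,"y":0,"z":-0.015,"ax":0,"ay":0,"az":0,"claw":1},{"x":0.03,"y":0,"z":0,"ax":0,"ay":0,"az":0,"claw":1},{"x":0.03,"y":0,"z":0,"ax":0,"ay":0,"az":0,"claw":1},{"x":0,"y":0,"z":0,"ax":0,"ay":0,"az":0,"claw":1}]'
python3 -m crank '[{"x":0.03,"y":0,"z":0,"ax":0,"ay":0,"az":0,"claw":1},{"x":0,"y":0,"z":0,"ax":0,"ay":0,"az":0,"claw":1}]'
```

```text
time_s: 21.42
eef_pos: [0.6338, -0.0031, 0.0932]
ee_rot: [-0.5, -0.5, -0.499, 0.501]
force: [0.6, -0.6, -0.1]
grip_width: 0.34
time_s: 21.58
eef_pos: [0.6339, -0.003, 0.092]
ee_rot: [-0.5, -0.5, -0.499, 0.501]
force: [-0.7, 0.1, -0.5]
grip_width: 0.343
```

```bash

python3 -m crank '[{"x":0.025,"y":0,"z":0,"ax":0,"ay":0,"az":0,"claw":1},{"x":0.025,"y":0,"z":0,"ax":0,"ay":0,"az":0,"claw":1}]'
python3 -m crank '[{"x":0.025,"y":0,"z":0,"ax":0,"ay":0,"az":0,"claw":1},{"x":0.025,"y":0,"z":0,"ax":0,"ay":0,"az":0,"claw":1}]'
```

```text
time_s: 21.75
eef_pos: [0.6339, -0.003, 0.0903]
ee_rot: [-0.5, -0.5, -0.499, 0.501]
force: [-1.0, -0.0, 0.0]
grip_width: 0.337
time_s: 21.92
eef_pos: [0.6338, -0.003, 0.0881]
ee_rot: [-0.5, -0.5, -0.499, 0.501]
force: [-1.7, -0.2, 0.4]
grip_width: 0.339
```

```bash

python3 -m crank '[{"x":0.025,"y":0,"z":0,"ax":0,"ay":0,"az":0,"claw":1},{"x":0.025,"y":0,"z":0,"ax":0,"ay":0,"az":0,"claw":1}]'

```

```text
time_s: 22.08
eef_pos: [0.6338, -0.0029, 0.0861]
ee_rot: [-0.5, -0.5, -0.499, 0.501]
force: [-1.5, -0.3, 0.4]
grip_width: 0.342
```

It's about 7.6 mm in the bore. Now the steady push.

```bash

python3 -m crank '[{"x":0.025,"y":0,"z":0,"ax":0,"ay":0,"az":0,"claw":1},{"x":0.025,"y":0,"z":0,"ax":0,"ay":0,"az":0,"claw":1},{"x":0.025,"y":0,"z":0,"ax":0,"ay":0,"az":0,"claw":1}]' 90
python3 -m crank '[{"x":0.025,"y":0,"z":0,"ax":0,"ay":0,"az":0,"claw":1},{"x":0.025,"y":0,"z":0,"ax":0,"ay":0,"az":0,"claw":1},{"x":0.025,"y":0,"z":0,"ax":0,"ay":0,"az":0,"claw":1}]'

```

```text
time_s: 22.33
eef_pos: [0.6338, -0.003, 0.0831]
ee_rot: [-0.5, -0.5, -0.499, 0.501]
force: [-1.4, 0.7, 0.5]
grip_width: 0.327
time_s: 22.58
eef_pos: [0.6341, -0.0029, 0.0812]
ee_rot: [-0.5, -0.5, -0.499, 0.501]
force: [-4.5, -0.2, 9.7]
grip_width: 0.326
```

```bash

python3 -m crank '[{"x":0.03,"y":-0.01,"z":0,"ax":0,"ay":0,"az":0,"claw":1},{"x":0.03,"y":0,"z":0,"ax":0,"ay":0,"az":0,"claw":1},{"x":0.03,"y":0,"z":0,"ax":0,"ay":0,"az":0,"claw":1}]'
python3 -m crank '[{"x":0.03,"y":0,"z":0,"ax":0,"ay":0,"az":0,"claw":1},{"x":0.03,"y":0,"z":0,"ax":0,"ay":0,"az":0,"claw":1}]'

```

```text
time_s: 22.83
eef_pos: [0.6341, -0.003, 0.078]
ee_rot: [0.5, 0.501, 0.499, -0.5]
force: [-4.6, 0.9, 9.6]
grip_width: 0.329
time_s: 23.0
eef_pos: [0.6341, -0.0029, 0.0757]
ee_rot: [0.5, 0.501, 0.499, -0.5]
force: [-5.8, -0.5, 9.9]
grip_width: 0.325
```

```bash

python3 - <<'E'
from h import *
p,d=snap('wrist','w17.png');c=cv2.resize(p[180:300,265:385],None,fx=5,fy=5,interpolation=cv2.INTER_CUBIC)
cv2.imwrite('pics/w17z.png',np.clip(1.2*c,0,255).astype(np.uint8))
def z(u,v): 
    return np.round(dep('wrist',u,v,d[v,u]),4)
for u,v in [(325,275),(315,262),(340,262),(325,250),(312,270),(337,270)]: print(u,v,z(u,v))
p,d=snap('scene','s17.png');c2=cv2.resize(p[180:225,272:317],None,fx=12,fy=12,interpolation=cv2.INTER_CUBIC)
cv2.imwrite('pics/s17z.png',np.clip(1.5*c2,0,255).astype(np.uint8))
E
```

```text
325 275 [ 0.6284 -0.003   0.0851]
315 262 [0.6307 0.0026 0.0752]
340 262 [ 0.6367 -0.0108  0.0862]
325 250 [ 0.6438 -0.003   0.0867]
312 270 [0.6322 0.0038 0.0865]
337 270 [ 0.6319 -0.0093  0.086 ]
```

View pics/w17z.png

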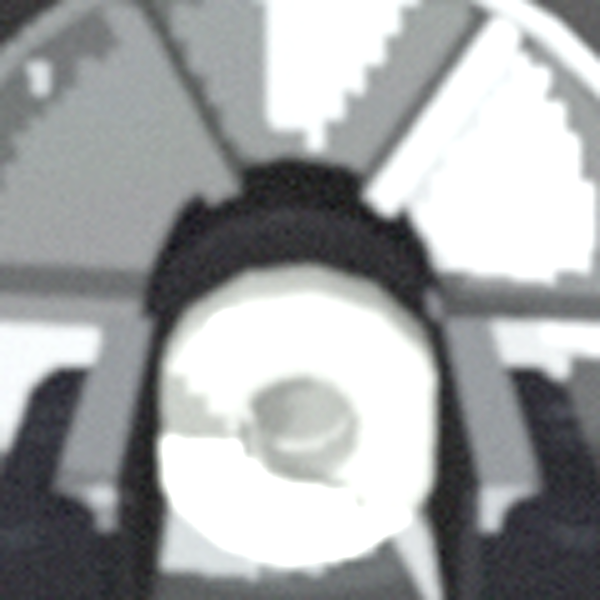

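View pics/s17z.png

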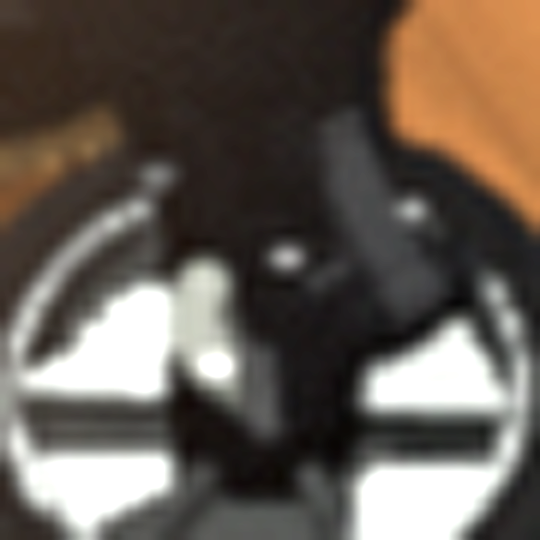

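The collar top is at about 0.086, so the bush is moving with the grip and stays level. About 8 mm more can go in gripped.

```bash

python3 -m crank '[{"x":0.03,"y":-0.01,"z":0,"ax":0,"ay":0,"az":0,"claw":1},{"x":0.03,"y":0,"z":0,"ax":0,"ay":0,"az":0,"claw":1},{"x":0.03,"y":0,"z":0,"ax":0,"ay":0,"az":0,"claw":1}]'
python3 -m crank '[{"x":0.03,"y":0,"z":0,"ax":0,"ay":0,"az":0,"claw":1},{"x":0.025,"y":0,"z":0,"ax":0,"ay":0,"az":0,"claw":1}]'

```

```text
time_s: 23.35
eef_pos: [0.6338, -0.0029, 0.0721]
ee_rot: [0.5, 0.501, 0.499, -0.5]
force: [-5.0, -0.1, 10.7]
grip_width: 0.327
time_s: 23.52
eef_pos: [0.6337, -0.0029, 0.0698]
ee_rot: [0.5, 0.501, 0.499, -0.5]
force: [-4.5, 1.7, 9.3]
grip_width: 0.323
```

```bash

python3 -m crank '[{"x":0,"y":0,"z":0,"ax":0,"ay":0,"az":0,"claw":0},{"x":0,"y":0,"z":0,"ax":0,"ay":0,"az":0,"claw":-0.4},{"x":0,"y":0,"z":0,"ax":0,"ay":0,"az":0,"claw":-0.4},{"x":-0.4,"y":0,"z":0,"ax":0,"ay":0,"az":0,"claw":-0.4},{"x":-0.6,"y":0,"z":0,"ax":0,"ay":0,"az":0,"claw":-0.4},{"x":-0.2,"y":0,"z":0,"ax":0,"ay":0,"az":0,"claw":0},{"x":0,"y":0,"z":0,"ax":0,"ay":0,"az":0,"claw":1},{"x":0,"y":0,"z":0,"ax":0,"ay":0,"az":0,"claw":1}]' 40
python3 -m crank '[{"x":0,"y":0,"z":0,"ax":0,"ay":0,"az":0,"claw":1},{"x":0,"y":0,"z":0,"ax":0,"ay":0,"az":0,"claw":1},{"x":0,"y":0,"z":0,"ax":0,"ay":0,"az":0,"claw":1},{"x":0,"y":0,"z":0,"ax":0,"ay":0,"az":0,"claw":1}]'
python3 - <<'E'
from h import *
p,d=snap('wrist','w18.png')
to([.634,-.003,.081],[0,-1,0])
E
```

```text
time_s: 24.18
eef_pos: [0.6337, -0.0032, 0.1166]
ee_rot: [0.5, 0.501, 0.499, -0.5]
force: [0.5, -0.8, -0.1]
grip_width: 0.281
time_s: 24.52
eef_pos: [0.6327, -0.003, 0.1155]
ee_rot: [-0.499, -0.5, -0.5, 0.501]
force: [0.3, 0.2, -0.3]
grip_width: 0.001
pos [ 0.6328 -0.003   0.1157] F [-0.2   0.25  0.26] w -0.001 t 24.57
tool axes x [-0.    -0.001 -1.   ] y [ 1.    -0.002 -0.   ] z [-0.002 -1.     0.001]
shift units (cur frame) [ 0.868  0.03  -0.   ] dist 0.0348
turn units [-0.028  0.008  0.005] shift in goal frame [0.868 0.03  0.   ]
```

View pics/w18.png

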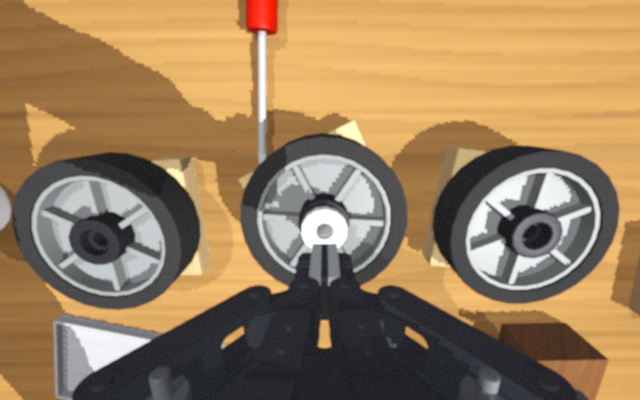

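The bush sits upright in the middle hub at (325,231), collar slightly proud. Press on it with shut fingers.

```bash

python3 -m crank '[{"x":0.3,"y":0.03,"z":0,"ax":0,"ay":0,"az":0,"claw":1},{"x":0.3,"y":0,"z":0,"ax":0,"ay":0,"az":0,"claw":1},{"x":0.1,"y":0,"z":0,"ax":0,"ay":0,"az":0,"claw":1},{"x":0.04,"y":0,"z":0,"ax":0,"ay":0,"az":0,"claw":1},{"x":0.04,"y":0,"z":0,"ax":0,"ay":0,"az":0,"claw":1}]'
python3 -m crank '[{"x":0.03,"y":0,"z":0,"ax":0,"ay":0,"az":0,"claw":1},{"x":0.03,"y":0,"z":0,"ax":0,"ay":0,"az":0,"claw":1}]'

```

```text
time_s: 24.98
eef_pos: [0.6339, -0.0029, 0.0842]
ee_rot: [-0.499, -0.5, -0.5, 0.501]
force: [-0.7, -0.3, 0.5]
grip_width: 0.002
time_s: 25.15
eef_pos: [0.6347, -0.0029, 0.083]
ee_rot: [0.5, 0.501, 0.499, -0.5]
force: [-0.4, 0.5, 0.4]
grip_width: -0.0
```

```bash

python3 -m crank '[{"x":0.03,"y":0,"z":0,"ax":0,"ay":0,"az":0,"claw":1},{"x":0.03,"y":0,"z":0,"ax":0,"ay":0,"az":0,"claw":1},{"x":0.03,"y":0,"z":0,"ax":0,"ay":0,"az":0,"claw":1}]'
python3 -m crank '[{"x":0.03,"y":0,"z":0,"ax":0,"ay":0,"az":0,"claw":1},{"x":0.03,"y":0,"z":0,"ax":0,"ay":0,"az":0,"claw":1}]'

```

```text
time_s: 25.4
eef_pos: [0.6352, -0.0027, 0.0806]
ee_rot: [0.5, 0.501, 0.499, -0.5]
force: [-2.7, 1.1, 11.1]
grip_width: 0.001
time_s: 25.57
eef_pos: [0.6353, -0.0026, 0.0788]
ee_rot: [0.5, 0.501, 0.499, -0.5]
force: [-3.1, -0.7, 11.4]
grip_width: -0.0
```

```bash

python3 -m crank '[{"x":0.03,"y":0,"z":0,"ax":0,"ay":0,"az":0,"claw":1}]'

```

```text
time_s: 25.65
eef_pos: [0.6353, -0.0026, 0.0777]
ee_rot: [0.5, 0.501, 0.499, -0.5]
force: [-2.9, -0.1, 11.1]
grip_width: 0.001
```

```bash

python3 -m crank '[{"x":0.025,"y":0,"z":0,"ax":0,"ay":0,"az":0,"claw":1},{"x":0.025,"y":0,"z":0,"ax":0,"ay":0,"az":0,"claw":1}]'
python3 -m crank '[{"x":0.02,"y":0,"z":0,"ax":0,"ay":0,"az":0,"claw":1},{"x":0.02,"y":0,"z":0,"ax":0,"ay":0,"az":0,"claw":1}]'

```

```text
time_s: 25.82
eef_pos: [0.6353, -0.0026, 0.0757]
ee_rot: [0.5, 0.501, 0.499, -0.5]
force: [-3.8, 0.6, 11.1]
grip_width: -0.004
time_s: 25.98
eef_pos: [0.6351, -0.0026, 0.075]
ee_rot: [0.5, 0.501, 0.499, -0.5]
force: [-8.2, -0.7, 23.9]
grip_width: 0.001
```

The height stalls at 0.075 (collar top when flush) while the force climbs to 24 N, so it's seated. Lift away and check.

```bash

python3 -m crank '[{"x":0,"y":0,"z":0,"ax":0,"ay":0,"az":0,"claw":1},{"x":0,"y":0,"z":0,"ax":0,"ay":0,"az":0,"claw":1}]'
python3 -m crank '[{"x":-0.1,"y":0,"z":0,"ax":0,"ay":0,"az":0,"claw":1},{"x":-0.5,"y":0,"z":0,"ax":0,"ay":0,"az":0,"claw":1},{"x":-0.8,"y":-0.2,"z":0,"ax":0,"ay":0,"az":0,"claw":1},{"x":-0.8,"y":-0.6,"z":0,"ax":0,"ay":0,"az":0,"claw":1},{"x":-0.8,"y":-0.6,"z":0,"ax":0,"ay":0,"az":0,"claw":1},{"x":0,"y":-0.6,"z":0,"ax":0,"ay":0,"az":0,"claw":1},{"x":0,"y":-0.6,"z":0,"ax":0,"ay":0,"az":0,"claw":1},{"x":0,"y":0,"z":0,"ax":0,"ay":0,"az":0,"claw":1}]'
python3 -m crank '[{"x":0,"y":0,"z":0,"ax":0,"ay":0,"az":0,"claw":1},{"x":0,"y":0,"z":0,"ax":0,"ay":0,"az":0,"claw":1}]'
python3 - <<'E'
from h import *
p,d=snap('wrist','w19.png')
k=manip.get_calibration('wrist');R=np.array(k['R']);t=np.array(k['t'])
v,u=np.mgrid[0:400,0:640]
P=np.stack([(u-k['cx'])/k['fx']*d,(v-k['cy'])/k['fy']*d,d],-1).reshape(-1,3);W=((P-t)@R)[d.ravel()>0]
r=np.hypot(W[:,0]-.634,W[:,1]+.003)
for lo,hi in [(.008,.014),(.0172,.0186),(.045,.055)]:
    m=(r>lo)&(r<hi);Q=W[m];print(lo,m.sum(),np.round(np.percentile(Q[:,2],[10,25,50,75,90]),4))
m=(r<.0145)&(W[:,2]>.07);Q=W[m];A=np.c_[Q[:,:2]-Q[:,:2].mean(0),np.ones(m.sum())];print('tilt',np.linalg.lstsq(A,Q[:,2],rcond=None)[0])
for c in [(.617,.166),(.622,-.161)]:
    rr=np.hypot(W[:,0]-c[0],W[:,1]-c[1]);Q=W[rr<.0105];print(c,np.histogram(Q[:,2]*1000,bins=range(0,76,4))[0])
p,d=snap('scene','s19.png');cv2.imwrite('pics/s19z.png',cv2.resize(p[130:270,220:380],None,fx=4,fy=4,interpolation=cv2.INTER_CUBIC))
snap('top','t19.png')
E
```

```text
time_s: 26.15
eef_pos: [0.635, -0.0026, 0.0751]
ee_rot: [0.5, 0.501, 0.499, -0.5]
force: [-6.1, -1.0, 17.5]
grip_width: -0.001
time_s: 26.82
eef_pos: [0.5261, -0.0029, 0.1923]
ee_rot: [-0.5, -0.499, -0.499, 0.502]
force: [-0.1, 0.3, -1.0]
grip_width: -0.0
time_s: 26.98
eef_pos: [0.5312, -0.003, 0.1924]
ee_rot: [0.5, 0.501, 0.499, -0.5]
force: [0.8, -0.4, -0.3]
grip_width: 0.0
0.008 622 [0.0739 0.0743 0.0748 0.0754 0.0758]
0.0172 140 [0.0642 0.0649 0.0655 0.0662 0.0665]
0.045 5022 [0.0491 0.059  0.0607 0.0618 0.0624]
tilt [-0.01361226  0.00353903  0.07477243]
(0.617, 0.166) [  0   0   0   0   0   0   0   0   0   3  17  28  33  34 144   7  70   0]
(0.622, -0.161) [  0   0   0   0   0   0   0   0   0  17  22  29  32  84 157  53  81   0]
```

View pics/w19.png

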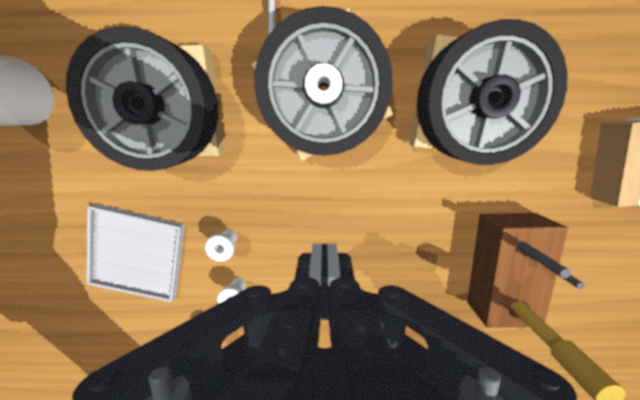

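View pics/s19z.png

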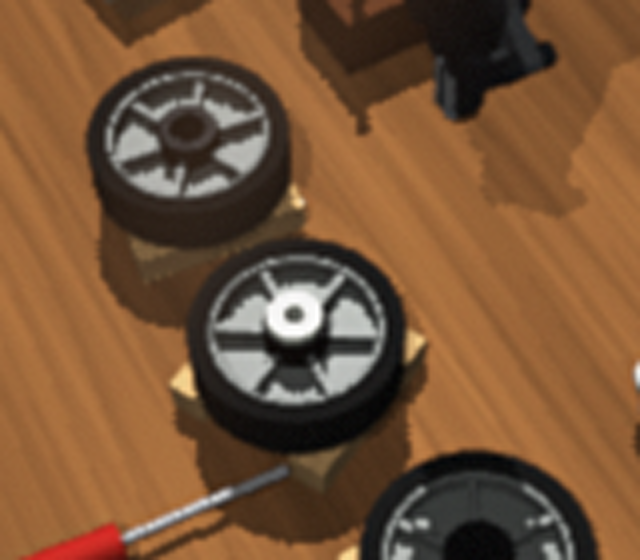

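View pics/s19.png

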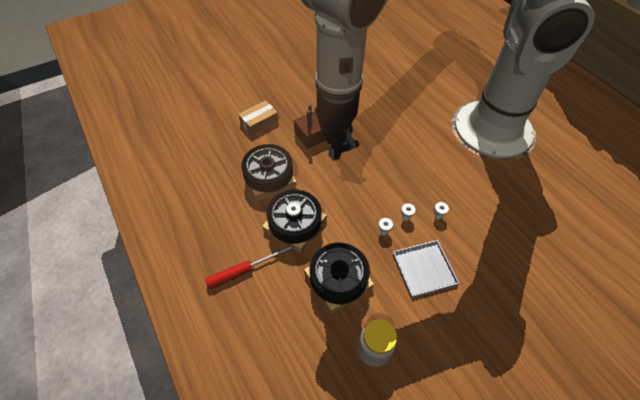

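The collar top measures 0.0748, level to about 1°, flush on the hub. The drift is standing in the block at (565,350) in the wrist view, and everything else is in place. Handing in.

```bash
python3 - <<'E'
from station import manip
print(manip.hand_in(), manip.observe()['time_s'])
E
```

```text
the job is handed in; nothing more can be done
the job is handed in; nothing more can be done
```

The job is done and handed in at about 27 s of the 69 s allowed.

- **Finding the broken bush:** It was in the middle wheel. I only felt down that hub: the drift met nothing until about 24–27 mm down, well past where a sound bush sits. The other two hubs I checked by camera depth only, and the drift never entered them. Both showed a bush about 8 mm down, before the job and after.
- **Pushing it out:** The half slid at about 10 N and stopped hard with the drift tip at bench level plus 18 mm, its full length. The force then rose to about 30 N without any more movement. I couldn't see it under the wheel.
- **Drift:** It is back in its hole in the block, seen standing there after release and again at the end.
- **New bush:** It was pressed into the middle hub at 10–11 N and stopped at about 24 N. The collar's upper face measures 74.8 mm above the bench against 75 mm expected, level to about 1°.
- **Everything else:** The jar, screwdriver, cardboard box and look-alike bushes looked undisturbed in the last pictures, though I didn't measure their positions. The arm was clear of everything.

No final check failed. Early on, the camera readings of the hub positions differed by 2–4 mm, so I lined up each insertion from close wrist-camera views.

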